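# Unlock and open the napkin dispenser with its pin key

### The arm

A 6-joint arm with a two-finger parallel gripper is mounted at the origin on a cart in front of the work surface, level with it; the furniture and walls round the work are solid. World frame = base frame: x ahead of the robot, y to its left, z up, the work surface at z = 0. Lengths are in m, angles in rad, forces in N, time in s.
With the tool pointing down it reaches from about 0.375 to 0.975 m from the base axis. Payload 3.8 kg.
Tool frame: the origin (TCP) lies midway between the tips of the shut fingers; the grasp point (between the pads) lies 19 mm behind it; x points along the fingers, z is the direction in which the jaws open and shut, and the axes are right-handed (so a half turn about x gives the same grasp; the last joint's range is limited). The gripper opens to 85 mm and grips with 20 to 120 N. Pads are 22 mm wide; open, the fingers measure 114 mm over their backs; the gripper's body (76 mm by 85 mm) begins 54 mm behind the grasp point. The pads swing forward as they close: fully open they stand 13 mm farther back than shut.
Start: joints at [1.196, 0.264, 1.604, -0, 1.274, -0.037], TCP at [0.224, 0.637, 0.196] pointing down, gripper open.
Joint ranges: [-2.63, 2.63], [-0.94, 2.18], [0.31, 2.57], [-1.31, 4.45], [0, 2.66], [-2.55, 2.55]. Speed limits (rad/s): [2.57, 2.57, 3.14, 3.14, 3.14, 3.14].

### API

Orientations are given as a rotation vector (axis times angle).
In Python, from workcell import * gives the robot as it stands. The module is installed in compiled form; this text tells all that it offers.
- The arm moves only by the tool carry_out, never from a script. Its arguments are lists of equal length, an entry for each row: "offset": the shift along the tool's x, y, z in cm, a list of three; "delta_rot": the turn, a rotation vector about the tool's x, y, z in degrees, a list of three. A call has exactly 5 rows; each row shifts and turns the commanded pose from where the row before left it, along the tool's axes as they then stand; what a row does not reach is not made up. A row lasts 1/12 s, in which the tool goes at most 41.7 mm and 7.16 degrees, less where a joint would pass 70% of its speed; a pose out of reach is approached as far as the arm can. A call is refused whole if a number of a shift passes 4.17 or a number of a turn 7.16, either way. A call with a gripper value outside its range is refused whole. "fingers" is the opening, from -1 (shut) to 1 (fully open), set as the call begins (left out, the last holds). The fingers move at their own pace and stop on an object; "newtons" is the grip in N (left out, the last holds). Time passes only in rows, so rows that do not move let the fingers close, or fill a call up. It gives the time, the measured TCP pose, the force and the opening at its end, in the units of the state.
- read_state(): the state, without advancing time (a new reading comes with each control period).
- read_camera(name): name is "side" or "top" or "wrist"; returns (picture, depth): 480x640x3 uint8, red, green, blue; 480x640 float32, m along the optical axis (not along the pixel's ray), 0 where there is no reading.
- get_calibration(name): a dict with "fx", "fy", "cx", "cy" (pixels), "distortion" ([k1, k2, p1, p2, k3] as OpenCV has them; the pictures are not rectified), "R" (3x3) and "t" (3): a world point X has camera coordinates R X + t; the wrist camera has in their place "mount" (4x4, takes a point from camera to tool coordinates, whose origin is the TCP and whose axes are the tool frame's). Camera axes: x right, y down, z forward; pixel columns grow to the right and rows downward; lengths in m; the calibration is good to about 2 mm. A picture is of the moment at which its call begins: read the wrist's pose just before it. get_calibration takes no time and is no camera call.
- finish_job(): hands the job in, once; it reports no verdict.
The state is a dict: "time": time; "q": joint angles; "joint_vel": joint speeds; "joint_torque": joint torques, N m; "tool_pos": TCP position; "tcp_rot": TCP orientation; "wrist_force": force on the tool from outside, world axes, zero at the start; "torque": the same for the moment, N m; "width": opening from 0.0 (shut) to 1.0 (fully open).
Only numpy, scipy, OpenCV 4.12 (cv2) and the standard library are available. Lean on these libraries where they do the work, as an engineer would, in place of code of your own. Each camera call takes 0.05 s, during which the arm holds its last target. There are 200 camera calls.

### The job

The napkin dispenser is empty: open it for refilling. Take the red pin key from its holder, push the pin through the small hole in the dispenser's top until you feel the spring latch give and the steel face pop ajar (gently: the latch is light plastic, so stop when it trips and never force the key), put the key back down in its holder, and swing the face all the way down without forcing it against its stop. Leave the other things where they are.

Things in the scene. Friction and masses are not known exactly. Their poses are not given: they have to be found in the camera images.
- dispenser: Counter napkin dispenser, fixed to the worktop: black plastic box 120 deep (x) x 150 wide (y) x 165 high, empty, with a steel front face. Origin: centre of its underside; x points from the front (steel face) to the back, z up. Turned by up to 15 degrees. More than 20 N of the key on any part of it, outside or in, breaks the plastic; the bare gripper may press with up to 30 N.
- key_hole (a point): Centre of the mouth of the key hole in the top (dispenser frame x = -30, y = 0, z = 165 mm), amid a bright 30 x 30 mm steel plate. Round, 9.5 mm wide, straight down through a 10 mm thick top. Below it, out of sight, is the latch's 18 mm wide push pad; its screw is set differently in every box, so that its top lies anywhere from 16 to 34 mm below the mouth.
- face (a joint): Angle of the steel face about its hinge, rad: 0 shut and latched (a little play), about 0.33 popped ajar (top edge 50 mm out from the box), 1.52 all the way down at its stop, lying level in front of the box. Damped, with friction: it stays where it is left, and moves with a few N at its upper edge (3 N more for every 1 rad/s). Latched, it cannot be opened.
- face_hinge (a point): Middle of the hinge of the face, along the dispenser's y axis (dispenser frame x = -61, y = 0, z = 16 mm). The face turns about it towards the front (-x of the dispenser) and down. This point's axes turn with the face: z along the face to its upper edge, x out of its inner side.
- face_edge (a point): Middle of the upper edge of the face, 147 mm from the hinge. The face is a steel sheet 150 wide, 4 thick, its inner surface in the plane of the hinge axis; napkin mouth 80 wide from 28 to 78 mm from the hinge, whole sheet above. A 14 mm wide strike arm stands 40 mm out of the inner side at y = +45, 114 to 129 mm from the hinge; the middle is clear.
- key: Pin key, loose, 50 g, standing upright in its holder, pin down. Origin: the rounded tip of the pin; z up along the pin to the handle. Steel pin 6 mm thick, z = 0 to 60; round red collar 28 mm wide, z = 60 to 64; flat red plastic handle z = 64 to 119, 12 mm thick along the key's x, 26 mm wide along its y.
- key_stand: Key holder, fixed to the worktop: round steel foot 72 mm wide with a black upright tube, 70 mm high overall, 42 mm wide at the flared rim. Origin: centre of its underside. Bore in the middle, straight down: 21 mm wide at the rim, narrowing within 12 mm to 11 mm, floor 9 mm above the worktop. With the key home its collar rests on the rim and the pin's tip is 10 mm above the worktop.
- steel_cup_a: Small steel sauce cup, 68 mm wide, 59 high; leave it alone. Origin: centre of its underside.
- bowls_stone: Stack of two pale bowls, 160 mm wide, 76 high; leave it alone. Origin: centre of its underside.
- salt_shaker: Salt shaker beside the dispenser, 44 mm wide, 90 high; leave it alone. Origin: centre of its underside.
- kitchen_timer: Small white kitchen timer lying flat, 62 x 62 x 20 mm; leave it alone. Origin: centre of its underside.
- scissors: Blue-handled scissors lying flat, 87 x 199 x 9 mm; leave them alone. Origin: centre of their underside.
- latch_zone (a point): Point of the dispenser 25 mm below the key hole's mouth, where the pad of the latch lies on average (not a reading of the pad). The pad pushes back with 4 N at first and about 7 N where it trips, 6 to 7 mm down; at 8 mm is its hard stop. Tripped, it lets a kick spring push the face ajar at once, pin still in; it springs back when the pin is withdrawn, and the face stays ajar.

How it is judged:
On the way:
1. the pin stands in the key hole (tip at least 12 mm below the mouth and within 6 mm of its axis) and the face has popped ajar (over 0.1 rad) (z of key in the frame of key_hole below -0.012 m and horizontal distance between key and key_hole below 0.006 m and value of joint face above 0.1 rad), for 0.1 s.
At the end, for the whole second after the job is handed in: The face is all the way down (over 1.35 of its 1.52 rad) and at rest; the key stands pin down in its holder, collar on the rim (tip at most 16 mm above the holder's underside, within 8 mm of its axis, under 0.12 rad from upright), at rest (value of joint face above 1.35 rad and velocity of joint face below 0.05 rad/s and z of key in the frame of key_stand below 0.016 m and horizontal distance between key and key_stand below 0.008 m and angle between key's own z axis and vertical below 0.12 rad and linear speed of key below 0.02 m/s); the robot touches nothing.
It fails at once if the key presses on the dispenser, its face or its latch with more than 20 N (contact force between key and dispenser above 20 N).
It fails at once if the gripper or arm presses on the dispenser or its face with more than 30 N (contact force between any of the fingers, the arm and dispenser above 30 N).
It fails at once if one of the other things on the worktop is moved by more than 30 mm (distance of any of steel_cup_a, bowls_stone, salt_shaker, kitchen_timer, scissors from where it was at the start of the episode above 0.03 m).
It also fails if it takes over 64 s, if anything falls off the work surface, if the arm or the gripper's body presses on something with over 40 N, if the wrist force passes 120 N, or if a joint passes its speed limit or range.

## Working session

There is one attempt and no reset: what is moved stays moved. The work goes in short steps, Python scripts to look and compute and a tool call to move; the robot and the scene stay as the last step left them, time stands still between calls to the robot, and variables do not carry over. Pictures are saved under pics/ and viewed, about 8 in all and at most 12, crops included, and the job is handed in when it is done.

Besides the shell and the picture viewer there is one more tool, called after "Emit:" as name(argument=value, ...), one argument or row to a line, values as JSON. carry_out: Moves the arm, as the interface text tells. Its arguments: {"type":"object","properties":{"offset":{"type":"array"},"delta_rot":{"type":"array"},"fingers":{"type":"number"},"newtons":{"type":"number"}},"required":["offset","delta_rot"]}

```bash
mkdir -p pics; python3 - <<'E'
from workcell import *
import cv2,numpy as np
s=read_state();print({k:np.round(v,4).tolist() for k,v in s.items()})
for n in ['side','top']:
    p,d=read_camera(n); cv2.imwrite(f'pics/{n}0.png',p[...,::-1]); np.savez(f'{n}0.npz',p=p,d=d)
for n in ['side','top','wrist']:
    print(n,{k:np.round(v,4).tolist() for k,v in get_calibration(n).items()})
E
```

```text
{'time': 0.0, 'q': [1.1961, 0.2648, 1.6054, 0.0, 1.2737, -0.0369], 'joint_vel': [0.0002, -0.0009, 0.0018, 0.0019, 0.0025, 0.0005], 'joint_torque': [-0.0042, -51.5127, -36.73, -0.0005, 0.0133, 0.0], 'tool_pos': [0.2234, 0.6361, 0.1952], 'tcp_rot': [-0.9581, 1.3522, 0.9561], 'wrist_force': [-0.6721, 0.1187, 0.5074], 'torque': [-0.0184, -0.02, 0.019], 'width': 0.9998}
side {'fx': 602.0939, 'fy': 602.0939, 'cx': 315.9027, 'cy': 239.3271, 'distortion': [-0.1718, 0.0, 0.0, 0.0, 0.0], 'R': [[-0.9957, -0.0903, 0.0212], [-0.0711, 0.5964, -0.7996], [0.0596, -0.7976, -0.6002]], 't': [0.5496, 0.1237, 1.6077]}
top {'fx': 592.2199, 'fy': 592.2199, 'cx': 311.2583, 'cy': 237.1391, 'distortion': [0.0624, 0.0, 0.0, 0.0, 0.0], 'R': [[-0.2223, -0.9749, 0.0128], [-0.8254, 0.1812, -0.5346], [0.5189, -0.1294, -0.845]], 't': [0.1337, 0.4891, 1.6126]}
wrist {'fx': 333.7585, 'fy': 333.7585, 'cx': 320.525, 'cy': 239.315, 'distortion': [0.0135, 0.0, 0.0, 0.0, 0.0], 'mount': [[0.0006, -0.314, 0.9494, -0.177], [-0.0007, -0.9494, -0.314, 0.0811], [1.0, -0.0004, -0.0008, 0.0006], [0.0, 0.0, 0.0, 1.0]]}
```

View pics/top0.png

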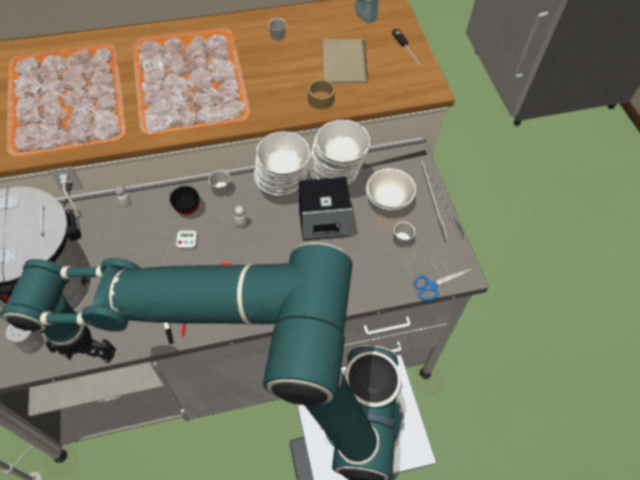

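View pics/side0.png

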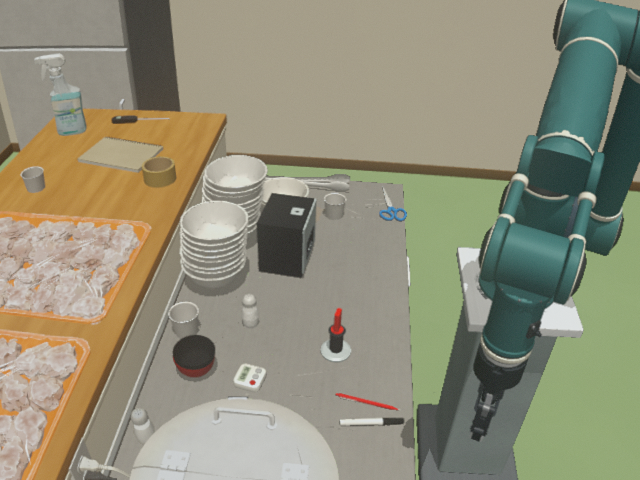

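The side view shows the dispenser (plate near (297,211)), the key upright in its stand (337,335) and the other objects. The top view shows the plate at (326,201), with the key mostly hidden by the arm. Next I'll measure these points.

```bash
cat > h.py <<'E'
import cv2,numpy as np
from workcell import get_calibration
from scipy.spatial.transform import Rotation as Ro
def cloud(n,d,pose=None):
    c=get_calibration(n);K=np.array([[c['fx'],0,c['cx']],[0,c['fy'],c['cy']],[0,0,1]])
    u,v=np.meshgrid(np.arange(640.),np.arange(480.))
    x=cv2.undistortPoints(np.stack([u,v],-1).reshape(-1,1,2),K,np.array(c['distortion'])).reshape(480,640,2)
    P=np.dstack([x,np.ones((480,640))])*d[...,None]
    if n!='wrist': return (P-np.array(c['t']))@np.array(c['R'])
    M=np.array(c['mount']); T=P@M[:3,:3].T+M[:3,3]
    return T@Ro.from_rotvec(pose['tcp_rot']).as_matrix().T+np.array(pose['tool_pos'])
E
python3 - <<'E'
from h import *
for n in ['side','top']:
    z=np.load(n+'0.npz');p=z['p'].astype(int);d=z['d'];W=cloud(n,d);ok=d>0
    box=(slice(170,290),slice(240,330)) if n=='side' else (slice(165,250),slice(285,365))
    m=np.zeros_like(ok);m[box]=1
    t=m&ok&(abs(W[...,2]-.165)<.008)
    q=W[t]; dark=t&(p.sum(2)<250)
    r=cv2.minAreaRect((q[:,:2]*1000).astype(np.float32));print(n,'top',t.sum(),r,np.median(q[:,2]))
    b=t&(p.min(2)>120);print('plate',b.sum(),W[b].mean(0),W[b].min(0),W[b].max(0),np.argwhere(b).mean(0))
    rr=cv2.minAreaRect((W[b][:,:2]*1000).astype(np.float32));print(rr)
    # surface
    s=ok&(abs(W[...,2])<.01);print('table z',np.median(W[s][:,2]))
    if n=='side':
        red=ok&(p[...,0]>130)&(p[...,1]<60)&(p[...,2]<60);red[:300]=0;red[345:]=0;red[:,:315]=0;red[:,360:]=0
        k=W[red];print('key',red.sum(),np.median(k,0),k.min(0),k.max(0))
        for lo in np.arange(.06,.14,.01):
            a=k[(k[:,2]>lo)&(k[:,2]<=lo+.01)]
            if len(a):print(round(lo,3),len(a),a.mean(0),a.min(0)[:2],a.max(0)[:2])
        mm=np.zeros_like(ok);mm[335:365,315:360]=1
        ft=mm&ok&(p.min(2)>150)&(W[...,2]<.02);f=W[ft];print('foot',len(f),cv2.minEnclosingCircle((f[:,:2]*1000).astype(np.float32)),np.median(f[:,2]))
p=np.load('side0.npz')['p'];a=cv2.resize(p[190:290,240:340],None,fx=4,fy=4,interpolation=2);b=cv2.resize(p[290:370,295:395],None,fx=4,fy=4,interpolation=2)
b=np.vstack([b,np.zeros((80,400,3),np.uint8)])
cv2.imwrite('pics/crop0.png',np.hstack([a,b])[...,::-1])
E
```

```text
side top 1927 ((663.6717529296875, -70.07231140136719), (202.52854919433594, 298.9933776855469), 10.996542930603027) 0.16147221274626317
plate 448 [ 0.69917288 -0.07468604  0.16414665] [ 0.56683186 -0.19759658  0.15713642] [0.79113662 0.09589265 0.17252732] [202.10491071 265.41964286]
((663.6717529296875, -70.07231140136719), (202.52854919433594, 298.9933776855469), 10.996542930603027)
table z -0.0012282751710425968
key 155 [0.48016695 0.29793436 0.09239503] [0.46755543 0.27804916 0.06845721] [0.49315976 0.30561723 0.13248194]
0.06 1 [0.49247955 0.29242058 0.06845721] [0.49247955 0.29242058] [0.49247955 0.29242058]
0.07 53 [0.47875799 0.29364332 0.07403679] [0.46755543 0.27833924] [0.49315976 0.30222735]
0.08 20 [0.48277316 0.29958487 0.08464125] [0.47662408 0.29576534] [0.48827439 0.30481102]
0.09 15 [0.48160969 0.29963968 0.09522818] [0.47722735 0.29616796] [0.48839005 0.30216503]
0.1 12 [0.48155073 0.30149479 0.106276  ] [0.47743835 0.29674359] [0.48454288 0.30502691]
0.11 13 [0.48069509 0.29913779 0.11369674] [0.47602516 0.29562125] [0.48493192 0.30164834]
0.12 38 [0.47942509 0.29314517 0.12530879] [0.47460873 0.27804916] [0.48533859 0.30561723]
0.13 3 [0.48001886 0.29302621 0.1311283 ] [0.47759083 0.28563543] [0.48322554 0.30003809]
foot 346 ((478.652587890625, 286.697265625), 37.96841812133789) 0.006481160364538776
top top 1836 ((655.8710327148438, -45.86952209472656), (233.04434204101562, 197.77745056152344), 77.2375259399414) 0.1646744767901192
plate 187 [ 0.64863136 -0.04926344  0.16522517] [ 0.55997609 -0.18097932  0.15720797] [0.76641148 0.05696826 0.1728733 ] [190.64705882 324.18716578]
((657.4417114257812, -46.32501220703125), (232.8498077392578, 194.51246643066406), 77.2375259399414)
table z 0.0015216935516196078
```

View pics/crop0.png

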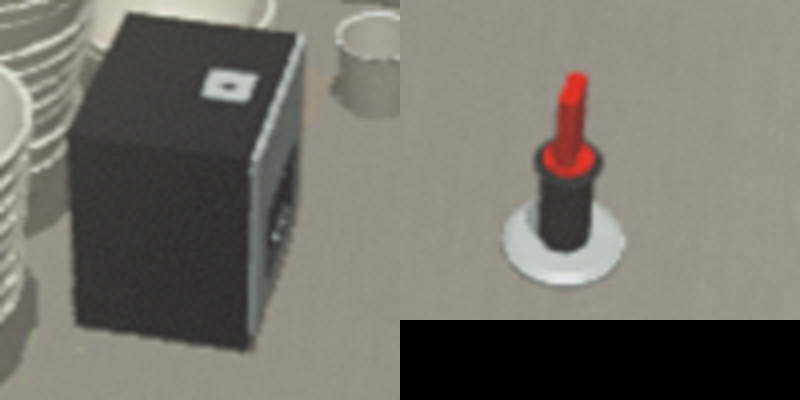

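The crop shows the top's corners at about (127,13), (303,35), (250,158) and (70,133), and the hole at (229,87). The key handle is thin along world x. Next I'll intersect the pixel rays with z=0.165.

```bash
cat >> h.py <<'E'
def ray(n,uv,z,pose=None):
    "intersect pixel rays with plane z"
    c=get_calibration(n);K=np.array([[c['fx'],0,c['cx']],[0,c['fy'],c['cy']],[0,0,1]])
    x=cv2.undistortPoints(np.array(uv,float).reshape(-1,1,2),K,np.array(c['distortion'])).reshape(-1,2)
    v=np.c_[x,np.ones(len(x))]
    if n!='wrist':
        R=np.array(c['R']);o=-R.T@np.array(c['t']);v=v@R
    else:
        M=np.array(c['mount']);T=Ro.from_rotvec(pose['tcp_rot']).as_matrix();o=T@M[:3,3]+np.array(pose['tool_pos']);v=v@M[:3,:3].T@T.T
    return o+v*((z-o[2])/v[:,2])[:,None]
E
python3 - <<'E'
from h import *
uv=np.array([[127,13],[303,35],[250,158],[70,133],[229,87]])/4-.375+[240,190]
c=ray('side',uv,.165);print(c.round(4))
print('sides',[np.linalg.norm(c[i]-c[(i+1)%4]).round(4) for i in range(4)])
print('yaw xedge',np.degrees([np.arctan2(*(c[0]-c[1])[[1,0]]),np.arctan2(*(c[3]-c[2])[[1,0]])]),'yedge',np.degrees([np.arctan2(*(c[2]-c[1])[[1,0]]),np.arctan2(*(c[3]-c[0])[[1,0]])])-90)
print('hole top cam',ray('top',[[326,201]],.165))
# handle top corners
h=np.array([[568,75],[587,75],[578,103],[560,100]])-[400,0];h=h/4-.375+[295,290]
print(ray('side',h,.129).round(4))
from workcell import read_state
s=read_state();print(Ro.from_rotvec(s['tcp_rot']).as_matrix().round(3))
E
```

```text
[[ 0.6884 -0.1171  0.165 ]
 [ 0.5664 -0.1042  0.165 ]
 [ 0.5866  0.0408  0.165 ]
 [ 0.7032  0.0275  0.165 ]
 [ 0.6088 -0.0362  0.165 ]]
sides [np.float64(0.1227), np.float64(0.1464), np.float64(0.1174), np.float64(0.1453)]
yaw xedge [-6.02976673 -6.51469882] yedge [-7.91037912 -5.82416605]
hole top cam [[ 0.60841737 -0.04526227  0.165     ]]
[[0.483  0.2805 0.129 ]
 [0.4725 0.2794 0.129 ]
 [0.4761 0.3022 0.129 ]
 [0.4861 0.3009 0.129 ]]
[[-0.001 -0.943  0.331]
 [-0.002  0.331  0.943]
 [-1.     0.    -0.002]]
```

```bash
cat >> h.py <<'E'
def Rd(yaw):
    "tool down, tool z at heading yaw (deg)"
    c,s=np.cos(np.radians(yaw)),np.sin(np.radians(yaw));return np.array([[0,-s,c],[0,c,s],[-1,0,0]])
def plan(p1,R1,n,p0=None,R0=None):
    from workcell import read_state
    s=read_state()
    p=np.array(s['tool_pos'] if p0 is None else p0);R=Ro.from_rotvec(s['tcp_rot']).as_matrix() if R0 is None else R0
    w=Ro.from_matrix(R.T@R1).as_rotvec()/n;d=(np.array(p1)-p)/n
    off=[];rot=[]
    for i in range(n):
        o=np.round(R.T@d*100,2);t=np.round(np.degrees(w),2);off.append(o.tolist());rot.append(t.tolist());R=R@Ro.from_rotvec(w).as_matrix()
    for i in range(0,n,5):print('offset',off[i:i+5]);print('rot',rot[i:i+5])
E
python3 - <<'E'
from h import *
plan([.480,.265,.215],Rd(-9),15)
E
```

```text
offset [[-0.13, -2.43, -1.77], [-0.13, -2.59, -1.54], [-0.13, -2.72, -1.29], [-0.13, -2.83, -1.03], [-0.13, -2.91, -0.77]]
rot [[5.31, -0.01, 0.01], [5.31, -0.01, 0.01], [5.31, -0.01, 0.01], [5.31, -0.01, 0.01], [5.31, -0.01, 0.01]]
offset [[-0.13, -2.97, -0.49], [-0.13, -3.0, -0.22], [-0.13, -3.01, 0.06], [-0.13, -2.99, 0.34], [-0.13, -2.94, 0.61]]
rot [[5.31, -0.01, 0.01], [5.31, -0.01, 0.01], [5.31, -0.01, 0.01], [5.31, -0.01, 0.01], [5.31, -0.01, 0.01]]
offset [[-0.13, -2.88, 0.88], [-0.13, -2.78, 1.15], [-0.13, -2.66, 1.4], [-0.13, -2.52, 1.64], [-0.13, -2.36, 1.87]]
rot [[5.31, -0.01, 0.01], [5.31, -0.01, 0.01], [5.31, -0.01, 0.01], [5.31, -0.01, 0.01], [5.31, -0.01, 0.01]]
```

Emit:
carry_out(
  offset=[
    [-0.13, -2.43, -1.77],
    [-0.13, -2.59, -1.54],
    [-0.13, -2.72, -1.29],
    [-0.13, -2.83, -1.03],
    [-0.13, -2.91, -0.77],
  ],
  delta_rot=[
    [5.31, 0, 0],
    [5.31, 0, 0],
    [5.31, 0, 0],
    [5.31, 0, 0],
    [5.31, 0, 0],
  ],
)

```text
time: 0.52
tool_pos: [0.3095, 0.5115, 0.2023]
tcp_rot: [-0.599, 1.488, 0.598]
wrist_force: [1.6, 0.2, -0.1]
width: 1.003
```

Emit:
carry_out(
  offset=[
    [-0.13, -2.97, -0.49],
    [-0.13, -3.0, -0.22],
    [-0.13, -3.01, 0.06],
    [-0.13, -2.99, 0.34],
    [-0.13, -2.94, 0.61],
  ],
  delta_rot=[
    [5.31, 0, 0],
    [5.31, 0, 0],
    [5.31, 0, 0],
    [5.31, 0, 0],
    [5.31, 0, 0],
  ],
)

```text
time: 0.93
tool_pos: [0.395, 0.3877, 0.209]
tcp_rot: [-0.237, 1.558, 0.237]
wrist_force: [1.3, -0.0, 0.4]
width: 1.001
```

Emit:
carry_out(
  offset=[
    [-0.13, -2.88, 0.88],
    [-0.13, -2.78, 1.15],
    [-0.13, -2.66, 1.4],
    [-0.13, -2.52, 1.64],
    [-0.13, -2.36, 1.87],
  ],
  delta_rot=[
    [5.31, 0, 0],
    [5.31, 0, 0],
    [5.31, 0, 0],
    [5.31, 0, 0],
    [5.31, 0, 0],
  ],
)

```text
time: 1.35
tool_pos: [0.4805, 0.264, 0.2156]
tcp_rot: [0.127, 1.568, -0.127]
wrist_force: [-0.1, 0.7, 0.5]
width: 1.001
```

```bash
cat > look.py <<'E'
import sys
from h import *
from workcell import *
s=read_state();p,d=read_camera('wrist')
np.savez(sys.argv[1]+'.npz',p=p,d=d,tool_pos=s['tool_pos'],tcp_rot=s['tcp_rot']);cv2.imwrite(f'pics/{sys.argv[1]}.png',p[...,::-1])
print(s['time'],np.round(s['tool_pos'],4),Ro.from_rotvec(s['tcp_rot']).as_matrix().round(3).tolist(),np.round(s['wrist_force'],2),s['width'])
E
python3 look.py w1
```

```text
1.35 [0.4805 0.264  0.2156] [[-0.001, 0.161, 0.987], [-0.0, 0.987, -0.161], [-1.0, -0.0, -0.001]] [-0.14  0.67  0.45] 1.0013543158794387
```

View pics/w1.png

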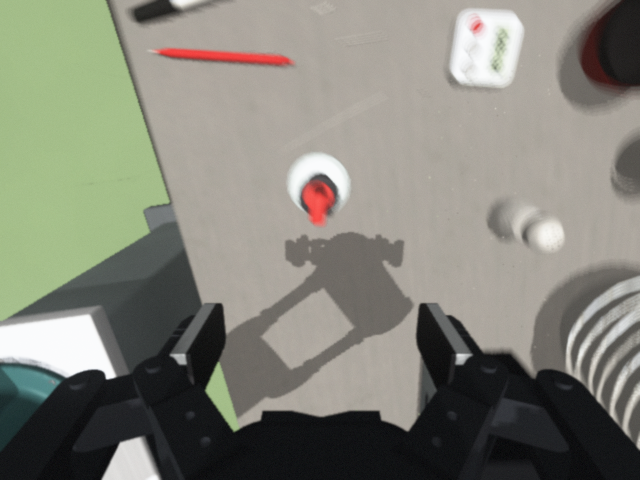

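The wrist view shows the stand's foot at about (318,184) and the red key from (318,190) to (318,220), with the handle nearly edge-on. Next I'll locate it by depth.

```bash
python3 - <<'E'
from h import *
z=np.load('w1.npz');p=z['p'].astype(int);d=z['d'];W=cloud('wrist',d,z)
red=(p[...,0]>120)&(p[...,1]<80)&(p[...,2]<80)&(d>0);red[:160]=0;red[240:]=0;red[:,:280]=0;red[:,360:]=0
k=W[red];t=k[k[:,2]>.122];print(red.sum(),len(t),t.mean(0),np.median(t,0),t.min(0),t.max(0),cv2.minAreaRect((t[:,:2]*1000).astype(np.float32)))
c=k[(k[:,2]<.08)];print('collar',len(c),c.mean(0),cv2.minEnclosingCircle((c[:,:2]*1000).astype(np.float32)))
m=np.zeros_like(red);m[145:225,280:355]=1
f=m&(d>0)&(W[...,2]>-.003)&(W[...,2]<.015)&(p.min(2)>190);q=W[f];print('foot',len(q),cv2.minEnclosingCircle((q[:,:2]*1000).astype(np.float32)),np.median(q[:,2]))
rim=m&(d>0)&(abs(W[...,2]-.07)<.006);q=W[rim];print('rim',len(q),q.mean(0),cv2.minEnclosingCircle((q[:,:2]*1000).astype(np.float32)))
uv=np.argwhere(red)[:,::-1];
# ray-based top outline: red pixels belonging to top
tt=np.argwhere(red&(W[...,2]>.122))[:,::-1];R=ray('wrist',tt,.129,z);print('top by ray',R.mean(0),cv2.minAreaRect((R[:,:2]*1000).astype(np.float32)))
print(p[205:230:3,305:332:3].sum(2) if 0 else '')
E
```

```text
492 155 [0.47970503 0.28803947 0.12784228] [0.48018476 0.28587431 0.12802373] [0.47264311 0.27507525 0.12324957] [0.48637719 0.29969777 0.13049432] ((478.7131042480469, 287.2574462890625), (24.265520095825195, 11.801976203918457), 76.35286712646484)
collar 243 [0.48744016 0.27946247 0.06975729] ((482.6705017089844, 273.5225830078125), 24.723234176635742)
foot 1502 ((480.8546447753906, 283.72088623046875), 37.20839309692383) 0.007252612717052562
rim 875 [0.47925182 0.2888887  0.07089841] ((478.37518310546875, 285.8976745605469), 20.32399559020996)
top by ray [0.47975757 0.28826851 0.129     ] ((478.854736328125, 287.77349853515625), (25.20941162109375, 11.664091110229492), 76.43291473388672)
```

```bash
python3 - <<'E'
from h import *
plan([.479,.2873,.205],Rd(-13),5)
E
```

```text
offset [[0.22, 0.53, -0.19], [0.22, 0.52, -0.19], [0.22, 0.52, -0.2], [0.22, 0.52, -0.2], [0.22, 0.52, -0.21]]
rot [[0.67, 0.04, 0.04], [0.67, 0.04, 0.04], [0.67, 0.04, 0.04], [0.67, 0.04, 0.04], [0.67, 0.04, 0.04]]
```

Emit:
carry_out(
  offset=[
    [0.22, 0.53, -0.19],
    [0.22, 0.52, -0.19],
    [0.22, 0.52, -0.2],
    [0.22, 0.52, -0.2],
    [0.22, 0.52, -0.21],
  ],
  delta_rot=[
    [0.67, 0.04, 0.04],
    [0.67, 0.04, 0.04],
    [0.67, 0.04, 0.04],
    [0.67, 0.04, 0.04],
    [0.67, 0.04, 0.04],
  ],
)

```text
time: 1.82
tool_pos: [0.4742, 0.2944, 0.2044]
tcp_rot: [0.172, 1.568, -0.166]
wrist_force: [-1.2, 0.5, -0.7]
width: 1.002
```

Emit:
carry_out(
  offset=[
    [1.6, 0, 0],
    [1.6, 0, 0],
    [1.6, 0, 0],
    [1.6, 0, 0],
    [1.6, 0, 0],
  ],
  delta_rot=[
    [0, 0, 0],
    [0, 0, 0],
    [0, 0, 0],
    [0, 0, 0],
    [0, 0, 0],
  ],
)

```text
time: 2.23
tool_pos: [0.4742, 0.2945, 0.1241]
tcp_rot: [0.171, 1.568, -0.165]
wrist_force: [-0.9, -0.2, -0.5]
width: 1.001
```

Emit:
carry_out(
  offset=[
    [1.0, 0, 0],
    [1.0, 0, 0],
    [0.9, 0, 0],
    [0.6, 0, 0],
    [0.4, 0, 0],
  ],
  delta_rot=[
    [0, 0, 0],
    [0, 0, 0],
    [0, 0, 0],
    [0, 0, 0],
    [0, 0, 0],
  ],
)

```text
time: 2.65
tool_pos: [0.4746, 0.2936, 0.0854]
tcp_rot: [0.172, 1.568, -0.166]
wrist_force: [0.3, 0.1, 0.4]
width: 1.003
```

Emit:
carry_out(
  offset=[
    [0, 0, 0],
    [0, 0, 0],
    [0, 0, 0],
    [0, 0, 0],
    [0, 0, 0],
  ],
  delta_rot=[
    [0, 0, 0],
    [0, 0, 0],
    [0, 0, 0],
    [0, 0, 0],
    [0, 0, 0],
  ],
  fingers=-1,
  newtons=50,
)

```text
time: 3.07
tool_pos: [0.4754, 0.2936, 0.0868]
tcp_rot: [0.173, 1.566, -0.166]
wrist_force: [0.8, -0.0, 0.6]
width: 0.297
```

Emit:
carry_out(
  offset=[
    [0, 0, 0],
    [0, 0, 0],
    [0, 0, 0],
    [0, 0, 0],
    [0, 0, 0],
  ],
  delta_rot=[
    [0, 0, 0],
    [0, 0, 0],
    [0, 0, 0],
    [0, 0, 0],
    [0, 0, 0],
  ],
)

```text
time: 3.48
tool_pos: [0.4752, 0.2937, 0.0865]
tcp_rot: [0.173, 1.567, -0.166]
wrist_force: [0.4, 0.1, 3.0]
width: 0.116
```

Emit:
carry_out(
  offset=[
    [0, 0, 0],
    [0, 0, 0],
    [0, 0, 0],
    [0, 0, 0],
    [0, 0, 0],
  ],
  delta_rot=[
    [0, 0, 0],
    [0, 0, 0],
    [0, 0, 0],
    [0, 0, 0],
    [0, 0, 0],
  ],
  fingers=0.6,
)

```text
time: 3.9
tool_pos: [0.4746, 0.2933, 0.0857]
tcp_rot: [0.172, 1.568, -0.167]
wrist_force: [0.7, -0.8, 0.7]
width: 0.795
```

Emit:
carry_out(
  offset=[
    [0, 0, 0],
    [0, 0, 0],
    [0, 0, 0],
    [0, 0, 0],
    [0, 0, 0],
  ],
  delta_rot=[
    [0, 0, 0],
    [0, 0, 0],
    [0, 0, 0],
    [0, 0, 0],
    [0, 0, 0],
  ],
)

```text
time: 4.32
tool_pos: [0.4748, 0.2934, 0.086]
tcp_rot: [0.172, 1.567, -0.166]
wrist_force: [-0.2, 0.8, -0.9]
width: 0.798
```

```bash
python3 look.py w2; cat > key.py <<'E'
import sys
from h import *
z=np.load(sys.argv[1]+'.npz');p=z['p'].astype(int);d=z['d'];W=cloud('wrist',d,z)
red=(p[...,0]>110)&(p[...,1]<70)&(p[...,2]<70)&(d>0)
red&=np.linalg.norm(W[...,:2]-z['tool_pos'][:2],axis=-1)<.05
k=W[red];top=k[:,2].max()
t=k[k[:,2]>np.percentile(k[:,2],98)-.006];r=cv2.minAreaRect((t[:,:2]*1000).astype(np.float32));print(red.sum(),len(t),'top',np.median(t,0),r)
uv=np.argwhere(red);print('px',uv.min(0),uv.max(0))
for lo in np.arange(k[:,2].min(),top,.01):
    a=k[(k[:,2]>lo)&(k[:,2]<=lo+.01)]
    if len(a):print(round(lo,3),len(a),a.mean(0).round(4),a.min(0)[:2].round(4),a.max(0)[:2].round(4))
E
python3 key.py w2
```

```text
4.3167 [0.4748 0.2934 0.086 ] [[-0.003, 0.214, 0.977], [0.004, 0.977, -0.214], [-1.0, 0.003, -0.004]] [-0.17  0.78 -0.91] 0.7977067378310737
2062 1145 top [0.47704516 0.28845462 0.12828094] ((476.8285217285156, 287.41229248046875), (25.037132263183594, 11.522753715515137), 78.44763946533203)
px [255 304] [347 348]
0.069 474 [0.4783 0.2878 0.0735] [0.4626 0.2752] [0.4903 0.3007]
0.079 127 [0.479  0.299  0.0837] [0.4733 0.2952] [0.4847 0.3005]
0.089 134 [0.4788 0.2991 0.094 ] [0.4735 0.2948] [0.4846 0.3002]
0.099 149 [0.4786 0.2991 0.1038] [0.473  0.2951] [0.4847 0.3004]
0.109 32 [0.477  0.2992 0.1106] [0.4732 0.2956] [0.4847 0.3004]
0.119 826 [0.4771 0.2888 0.1278] [0.4693 0.2747] [0.4844 0.2999]
0.129 319 [0.4768 0.2871 0.1291] [0.4701 0.2763] [0.4833 0.299 ]
```

View pics/w2.png

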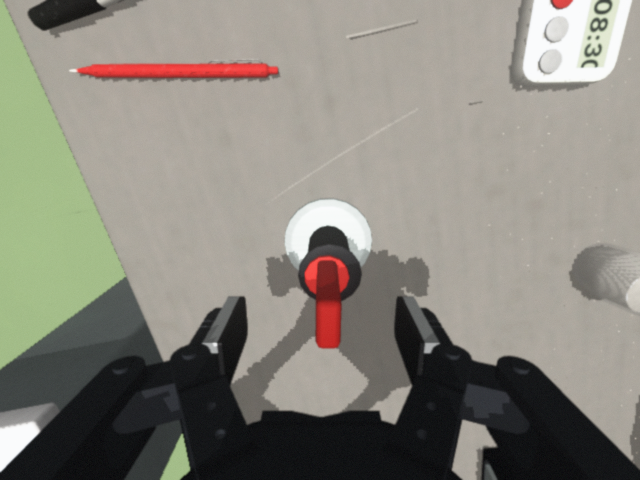

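The wrist view is sharp: the key stands upright between the fingers, and the handle top spans (328,262)–(328,347). It's about 6 mm off the grip centre, so I'll correct that, regrip and lift.

Emit:
carry_out(
  offset=[
    [0, -0.26, 0.17],
    [0, -0.26, 0.17],
    [0, 0, 0],
    [0, 0, 0],
    [0, 0, 0],
  ],
  delta_rot=[
    [0, 0, 0],
    [0, 0, 0],
    [0, 0, 0],
    [0, 0, 0],
    [0, 0, 0],
  ],
)

```text
time: 4.78
tool_pos: [0.4771, 0.2875, 0.086]
tcp_rot: [0.173, 1.567, -0.167]
wrist_force: [0.4, 0.0, -0.0]
width: 0.799
```

Emit:
carry_out(
  offset=[
    [0, 0, 0],
    [0, 0, 0],
    [0, 0, 0],
    [0, 0, 0],
    [0, 0, 0],
  ],
  delta_rot=[
    [0, 0, 0],
    [0, 0, 0],
    [0, 0, 0],
    [0, 0, 0],
    [0, 0, 0],
  ],
  fingers=-1,
  newtons=60,
)

```text
time: 5.2
tool_pos: [0.4773, 0.2878, 0.0863]
tcp_rot: [0.172, 1.567, -0.166]
wrist_force: [0.2, 0.9, 1.1]
width: 0.12
```

Emit:
carry_out(
  offset=[
    [0, 0, 0],
    [0, 0, 0],
    [0, 0, 0],
    [0, 0, 0],
    [0, 0, 0],
  ],
  delta_rot=[
    [0, 0, 0],
    [0, 0, 0],
    [0, 0, 0],
    [0, 0, 0],
    [0, 0, 0],
  ],
)

```text
time: 5.62
tool_pos: [0.4773, 0.2878, 0.0862]
tcp_rot: [0.173, 1.567, -0.166]
wrist_force: [0.4, 0.8, 1.5]
width: 0.116
```

Emit:
carry_out(
  offset=[
    [0, 0, 0],
    [0, 0, 0],
    [0, 0, 0],
    [0, 0, 0],
    [0, 0, 0],
  ],
  delta_rot=[
    [0, 0, 0],
    [0, 0, 0],
    [0, 0, 0],
    [0, 0, 0],
    [0, 0, 0],
  ],
)

```text
time: 6.03
tool_pos: [0.4773, 0.2878, 0.0862]
tcp_rot: [0.173, 1.567, -0.166]
wrist_force: [-0.0, 0.5, 3.1]
width: 0.114
```

```bash
python3 look.py w3; python3 key.py w3; python3 - <<'E'
from h import *
z=np.load('w2.npz');p=z['p'].astype(int);d=z['d'];W=cloud('wrist',d,z)
m=np.linalg.norm(W[...,:2]-[.478,.288],axis=-1)<.03
for nm,a,b in(('rim',.064,.0715),('low',.004,.012)):
    mm=(m if nm=='rim' else np.linalg.norm(W[...,:2]-[.478,.288],axis=-1)<.045)&(W[...,2]>a)&(W[...,2]<b)&(d>0)
    if nm=='low': mm&=p.min(2)>120
    print(nm,mm.sum(),W[mm].min(0),W[mm].max(0),cv2.minEnclosingCircle((W[mm][:,:2]*1000).astype(np.float32)))
E
```

```text
6.0333 [0.4773 0.2878 0.0862] [[-0.002, 0.214, 0.977], [0.004, 0.977, -0.214], [-1.0, 0.004, -0.003]] [-0.01  0.51  3.11] 0.11381746644108882
2166 1047 top [0.47735858 0.28952251 0.12841413] ((477.0431823730469, 287.91455078125), (25.250232696533203, 9.732239723205566), 78.08393096923828)
px [247 298] [337 343]
0.069 426 [0.4796 0.2874 0.0734] [0.4623 0.2743] [0.4906 0.3008]
0.079 120 [0.4795 0.2991 0.0836] [0.4734 0.2956] [0.4848 0.3006]
0.089 138 [0.4792 0.2992 0.0936] [0.4731 0.2959] [0.4847 0.3004]
0.099 163 [0.4792 0.2992 0.1038] [0.473 0.295] [0.4848 0.3006]
0.109 180 [0.479  0.2993 0.1137] [0.4733 0.296 ] [0.4847 0.3005]
0.119 740 [0.4777 0.2914 0.1269] [0.4702 0.2751] [0.4839 0.3007]
0.129 398 [0.477  0.2874 0.1291] [0.4709 0.276 ] [0.4823 0.299 ]
rim 1331 [0.45853453 0.26669427 0.06666239] [0.49841399 0.30648739 0.0714542 ] ((478.79510498046875, 286.1742858886719), 20.47410774230957)
low 3243 [0.44309016 0.25948609 0.00400094] [0.51418157 0.32206485 0.01198004] ((478.5535888671875, 286.4563903808594), 35.767250061035156)
```

Emit:
carry_out(
  offset=[
    [-1.0, 0, 0],
    [-2.0, 0, 0],
    [-2.2, 0, 0],
    [-2.2, 0, 0],
    [-2.2, 0, 0],
  ],
  delta_rot=[
    [0, 0, 0],
    [0, 0, 0],
    [0, 0, 0],
    [0, 0, 0],
    [0, 0, 0],
  ],
)

```text
time: 6.5
tool_pos: [0.4765, 0.2867, 0.1827]
tcp_rot: [0.171, 1.569, -0.167]
wrist_force: [0.0, 0.5, -1.3]
width: 0.116
```

Emit:
carry_out(
  offset=[
    [-2.2, 0, 0],
    [-2.2, 0, 0],
    [-2.2, 0, 0],
    [-2.0, 0, 0],
    [-1.0, 0, 0],
  ],
  delta_rot=[
    [0, 0, 0],
    [0, 0, 0],
    [0, 0, 0],
    [0, 0, 0],
    [0, 0, 0],
  ],
)

```text
time: 6.92
tool_pos: [0.4782, 0.2871, 0.2813]
tcp_rot: [0.174, 1.565, -0.165]
wrist_force: [0.1, -0.0, 0.1]
width: 0.114
```

Emit:
carry_out(
  offset=[
    [0, -0.92, 0.61],
    [0, -1.92, 1.31],
    [0, -2.12, 1.46],
    [0, -2.12, 1.46],
    [0, -2.12, 1.46],
  ],
  delta_rot=[
    [0, 0, 0],
    [0, 0, 0],
    [0, 0, 0],
    [0, 0, 0],
    [0, 0, 0],
  ],
)

```text
time: 7.33
tool_pos: [0.5187, 0.1815, 0.2753]
tcp_rot: [0.17, 1.571, -0.168]
wrist_force: [-0.1, 0.2, -0.4]
width: 0.114
```

Emit:
carry_out(
  offset=[
    [0, -2.12, 1.46],
    [0, -2.12, 1.46],
    [0, -2.12, 1.46],
    [0, -2.12, 1.46],
    [0, -2.12, 1.46],
  ],
  delta_rot=[
    [0, 0, 0],
    [0, 0, 0],
    [0, 0, 0],
    [0, 0, 0],
    [0, 0, 0],
  ],
)

```text
time: 7.75
tool_pos: [0.5671, 0.0621, 0.2746]
tcp_rot: [0.172, 1.571, -0.168]
wrist_force: [0.1, -0.1, 0.1]
width: 0.114
```

Emit:
carry_out(
  offset=[
    [0, -2.12, 1.46],
    [0, -2.12, 1.46],
    [0, -1.92, 1.31],
    [0, -1.22, 0.81],
    [0, -0.78, 0.5],
  ],
  delta_rot=[
    [0, 0, 0],
    [0, 0, 0],
    [0, 0, 0],
    [0, 0, 0],
    [0, 0, 0],
  ],
)

```text
time: 8.17
tool_pos: [0.6041, -0.0294, 0.2744]
tcp_rot: [0.174, 1.57, -0.168]
wrist_force: [0.3, 0.1, -0.4]
width: 0.114
```

Emit:
carry_out(
  offset=[
    [0, 0, 0],
    [0, 0, 0],
    [0, 0, 0],
    [0, 0, 0],
    [0, 0, 0],
  ],
  delta_rot=[
    [0, 0, 0],
    [0, 0, 0],
    [0, 0, 0],
    [0, 0, 0],
    [0, 0, 0],
  ],
)

```text
time: 8.58
tool_pos: [0.6045, -0.0261, 0.2766]
tcp_rot: [0.171, 1.567, -0.165]
wrist_force: [0.2, 0.5, 0.1]
width: 0.113
```

```bash
python3 look.py w4
```

```text
8.5833 [ 0.6045 -0.0261  0.2766] [[-0.003, 0.213, 0.977], [0.004, 0.977, -0.213], [-1.0, 0.004, -0.003]] [0.16 0.5  0.07] 0.11306364683449431
```

View pics/w4.png

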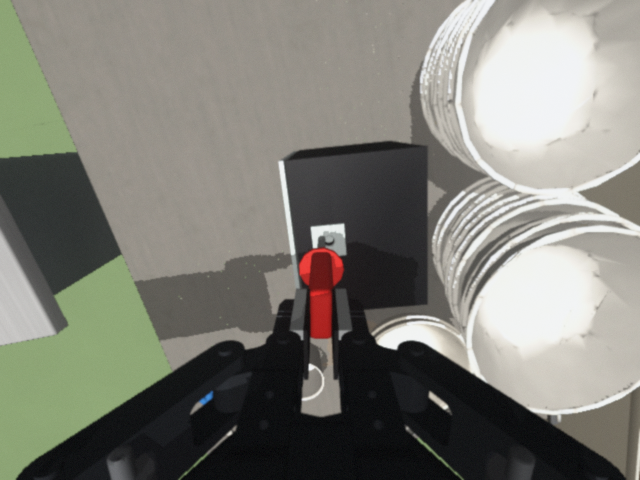

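The wrist view shows the key held upright over the plate, which is centred at about (329,240). I'll zoom in to separate the hole from the pin tip.

```bash
python3 - <<'E'
from h import *
p=np.load('w4.npz')['p'];a=cv2.resize(p[210:275,295:365],None,fx=8,fy=8,interpolation=cv2.INTER_CUBIC)
cv2.imwrite('pics/c4.png',a[...,::-1])
E
python3 key.py w4
```

```text
1696 987 top [ 0.60452646 -0.02492677  0.31879593] ((604.3760375976562, -26.100980758666992), (25.166784286499023, 9.542539596557617), 78.4183349609375)
px [248 299] [337 343]
0.254 198 [ 0.6053 -0.023   0.2631] [ 0.5905 -0.0383] [ 0.6176 -0.0131]
0.264 481 [ 0.6044 -0.0244  0.2646] [ 0.5905 -0.0386] [ 0.6176 -0.0131]
0.274 8 [ 0.6037 -0.016   0.2789] [ 0.6004 -0.0183] [ 0.612  -0.0147]
0.284 10 [ 0.6031 -0.016   0.2893] [ 0.6005 -0.0185] [ 0.6121 -0.0141]
0.294 9 [ 0.6057 -0.0167  0.2983] [ 0.6004 -0.0184] [ 0.612  -0.0149]
0.304 2 [ 0.6008 -0.0155  0.3048] [ 0.6007 -0.0156] [ 0.6008 -0.0154]
0.314 987 [ 0.6045 -0.0251  0.3187] [ 0.5974 -0.0391] [ 0.6109 -0.0133]
```

View pics/c4.png

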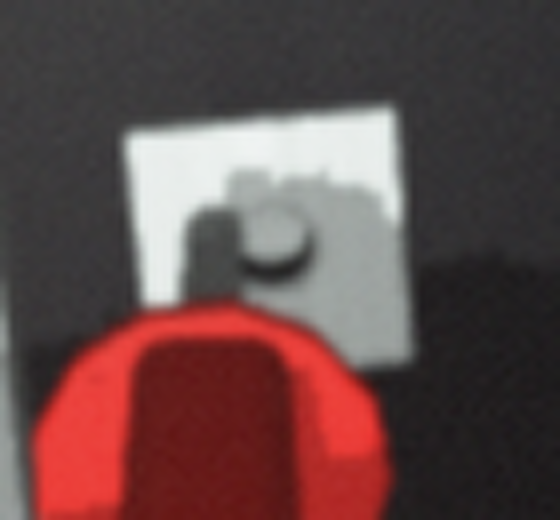

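The crop shows the pin's tip at about (213,212) and the hole centre at about (273,241), in 8x pixels. Next I'll compute the correction.

```bash
python3 - <<'E'
from h import *
from workcell import read_state
z=np.load('w4.npz');o=np.array([295,210])-.44
f=lambda c:np.array(c)/8+o
hole=ray('wrist',[f([273,241])],.165,z)[0];tip=ray('wrist',[f([213,211])],.202,z)[0]
cor=ray('wrist',[f(c) for c in([125,132],[397,107],[413,360],[143,384])],.165,z);print(cor.round(4),[np.linalg.norm(cor[i]-cor[(i+1)%4]).round(4) for i in range(4)],'ctr',cor.mean(0))
print('hole',hole,'tip',tip,'d',hole-tip)
e=cor[1]-cor[0];e2=cor[2]-cor[3];print('yaw',np.degrees(np.arctan2(e[1],e[0])),np.degrees(np.arctan2(e2[1],e2[0])))
R=Ro.from_rotvec(z['tcp_rot']).as_matrix();print('tool cm',(R.T@((hole-tip)*[1,1,0])*100).round(2))
W=cloud('wrist',z['d'],z);print('hole depth z',np.round(W[236:244,324:334,2]*1000,0))
s=read_state();print(s['tool_pos'])
E
```

```text
[[ 0.5944 -0.0253  0.165 ]
 [ 0.6248 -0.0289  0.165 ]
 [ 0.6208 -0.0591  0.165 ]
 [ 0.5896 -0.0553  0.165 ]] [np.float64(0.0306), np.float64(0.0304), np.float64(0.0314), np.float64(0.0304)] ctr [ 0.60739326 -0.0421606   0.165     ]
hole [ 0.60796127 -0.04145784  0.165     ] tip [ 0.60460555 -0.02507614  0.202     ] d [ 0.00335572 -0.0163817  -0.037     ]
yaw -6.802429394811777 -6.788054295547579
tool cm [-0.01 -1.53  0.68]
hole depth z [[165. 165. 164. 148. 147. 148. 147. 164. 165. 165.]
 [204. 149. 145. 146. 146. 147. 147. 147. 147. 164.]
 [207. 149. 146. 147. 146. 147. 148. 148. 146. 164.]
 [209. 147. 147. 148. 147. 148. 148. 148. 146. 155.]
 [212. 146. 147. 147. 146. 148. 148. 148. 147. 158.]
 [214. 147. 147. 147. 146. 147. 147. 147. 156. 160.]
 [216. 157. 156. 147. 145. 147. 147. 156. 158. 160.]
 [220. 214. 157. 159. 156. 157. 157. 158. 160. 164.]]
[ 0.6046135  -0.02619713  0.27662911]
```

Emit:
carry_out(
  offset=[
    [0, -0.4, 0.15],
    [0, -0.6, 0.25],
    [0, -0.54, 0.25],
    [0.5, 0, 0],
    [0.6, 0, 0],
  ],
  delta_rot=[
    [0, 0, 0],
    [0, 0, 0],
    [0, 0, 0],
    [0, 0, 0],
    [0, 0, 0],
  ],
)

```text
time: 9.05
tool_pos: [0.6083, -0.0443, 0.2655]
tcp_rot: [0.173, 1.566, -0.167]
wrist_force: [0.3, 0.2, -0.5]
width: 0.116
```

Emit:
carry_out(
  offset=[
    [0.6, 0, 0],
    [0.5, 0, 0],
    [0.3, 0, 0],
    [0, 0, 0],
    [0, 0, 0],
  ],
  delta_rot=[
    [0, 0, 0],
    [0, 0, 0],
    [0, 0, 0],
    [0, 0, 0],
    [0, 0, 0],
  ],
)

```text
time: 9.47
tool_pos: [0.6075, -0.0434, 0.2508]
tcp_rot: [0.172, 1.568, -0.166]
wrist_force: [1.3, 0.6, -0.7]
width: 0.115
```

Emit:
carry_out(
  offset=[
    [0, 0, 0],
    [0, 0, 0],
    [0, 0, 0],
    [0, 0, 0],
    [0, 0, 0],
  ],
  delta_rot=[
    [0, 0, 0],
    [0, 0, 0],
    [0, 0, 0],
    [0, 0, 0],
    [0, 0, 0],
  ],
)

```text
time: 9.88
tool_pos: [0.6079, -0.0435, 0.2516]
tcp_rot: [0.172, 1.567, -0.166]
wrist_force: [-0.9, -0.6, -0.9]
width: 0.11
```

```bash
python3 look.py w5; python3 - <<'E'
from h import *
from workcell import *
p=np.load('w5.npz')['p'];a=cv2.resize(p[205:275,285:375],None,fx=6,fy=6,interpolation=cv2.INTER_CUBIC)
q,d=read_camera('side');np.savez('s5.npz',p=q,d=d);b=cv2.resize(q[150:255,250:340],None,fx=4,fy=4,interpolation=cv2.INTER_CUBIC)[:420,-250:]
cv2.imwrite('pics/c5.png',np.hstack([a,b])[...,::-1])
E
```

```text
9.8833 [ 0.6079 -0.0435  0.2516] [[-0.002, 0.214, 0.977], [0.004, 0.977, -0.214], [-1.0, 0.003, -0.003]] [-0.89 -0.6  -0.91] 0.11035511396149895
```

View pics/c5.png

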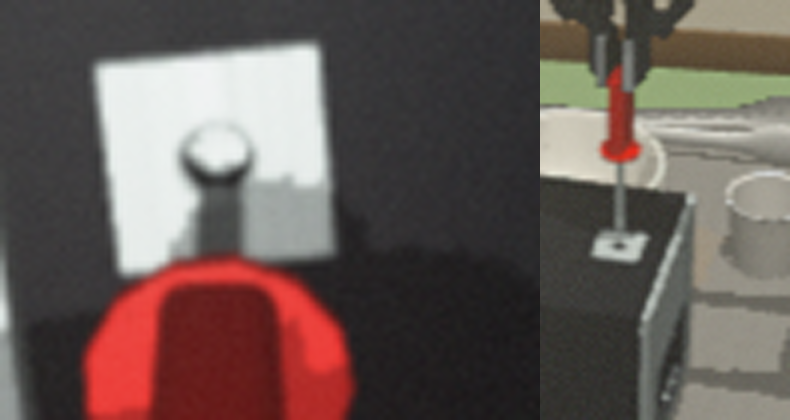

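The crop shows the hole at (217,156) and the pin tip at about (221,188), in 6x pixels. The side view shows the pin just behind the hole's dark dot.

```bash
python3 - <<'E'
from h import *
from workcell import read_state
z=np.load('w5.npz');o=np.array([285,205])-.42
f=lambda c:np.array(c)/6+o
hole=ray('wrist',[f([217,156])],.165,z)[0];R=Ro.from_rotvec(z['tcp_rot']).as_matrix()
cor=ray('wrist',[f(c) for c in([95,62],[318,42],[337,255],[120,277])],.165,z);print('ctr',cor.mean(0).round(4),'hole',hole.round(4))
for v in(184,188,192):
    tip=ray('wrist',[f([221,v])],.177,z)[0];print(v,tip.round(4),'tool cm',(R.T@((hole-tip)*[1,1,0])*100).round(2))
W=cloud('wrist',z['d'],z)
u0,v0=f([221,195]);print('pin z column',[(int(v),np.round(W[int(v),int(round(u0))]*1000,1).tolist()) for v in range(int(v0)-6,int(v0)+12,2)])
s=np.load('s5.npz')
hs=np.array([620,245]);hs=(hs-[540,0]+[110,0])/4-.375+[250,150];ts=np.array([620,231]);ts=(ts-[540,0]+[110,0])/4-.375+[250,150]
a=ray('side',[hs],.165)[0];b=ray('side',[ts],.1754)[0];print('side hole',a,'tip',b,a-b)
print(read_state()['tool_pos'],read_state()['wrist_force'])
E
```

```text
ctr [ 0.6077 -0.0423  0.165 ] hole [ 0.6078 -0.0416  0.165 ]
184 [ 0.6082 -0.042   0.177 ] tool cm [ 0.    0.03 -0.06]
188 [ 0.6081 -0.0425  0.177 ] tool cm [ 0.    0.08 -0.06]
192 [ 0.608 -0.043  0.177] tool cm [ 0.    0.14 -0.06]
pin z column [(231, [606.6, -47.4, 146.4]), (233, [606.2, -49.4, 146.0]), (235, [606.7, -47.4, 158.3]), (237, [608.0, -41.8, 181.8]), (239, [608.0, -41.8, 186.9]), (241, [608.0, -41.8, 191.8]), (243, [608.1, -41.4, 197.6]), (245, [607.9, -42.0, 200.1]), (247, [610.4, -31.4, 235.2])]
side hole [ 0.60840126 -0.03859245  0.165     ] tip [ 0.60854027 -0.03952503  0.1754    ] [-0.00013901  0.00093259 -0.0104    ]
[ 0.60780038 -0.04354945  0.25144558] [ 0.61434908 -0.09200783 -0.67053447]
```

```bash
python3 - <<'E'
from h import *
for n in('w4','w5'):
    z=np.load(n+'.npz');W=cloud('wrist',z['d'],z);d=z['d'];v,u=np.mgrid[225:262,310:350]
    uv=np.c_[u.ravel(),v.ravel()];P=ray('wrist',uv,.165,z);w=W[v.ravel(),u.ravel()];dd=d[v.ravel(),u.ravel()]
    m=(dd>0)&(w[:,2]<.1615)&(np.linalg.norm(P[:,:2]-[.6078,-.042],axis=1)<.009)
    print(n,'tcp',z['tool_pos'],'mouth',m.sum(),P[m].mean(0).round(4),cv2.minEnclosingCircle((P[m][:,:2]*1000).astype(np.float32)))
    T=z['tool_pos'];k=(dd>0)&(w[:,2]>.175 if n=='w5' else w[:,2]>.2)&(w[:,2]<T[2]-.02)&(np.linalg.norm(w[:,:2]-T[:2],axis=1)<.005)
    q=w[k];print('pin',k.sum(),q.mean(0).round(4),q.min(0).round(4),q.max(0).round(4))
    if k.sum()>5:
        for a in q[np.argsort(q[:,2])][::3]:print((a*1000).round(1))
    c=W[(abs(W[...,2]-(T[2]-.0122))<.003)&(np.linalg.norm(W[...,:2]-T[:2],axis=-1)<.02)];print('collar',len(c),c.min(0).round(4),c.max(0).round(4),cv2.minEnclosingCircle((c[:,:2]*1000).astype(np.float32)))
E
```

```text
w4 tcp [ 0.60452716 -0.02612197  0.27658795] mouth 70 [ 0.608  -0.0419  0.165 ] ((607.6205444335938, -42.15397644042969), 4.598256587982178)
pin 84 [ 0.6046 -0.0248  0.2169] [ 0.6013 -0.0276  0.2026] [ 0.6071 -0.0239  0.2313]
[602.9 -24.6 202.6]
[603.8 -24.3 203.9]
[602.2 -24.4 205.2]
[604.7 -23.9 206. ]
[604.6 -24.3 207.3]
[606.7 -26.  208.5]
[603.9 -24.2 209.6]
[602.1 -25.1 210.7]
[606.1 -24.8 211.5]
[604.7 -24.2 212.4]
[607.  -27.6 213.6]
[605.4 -24.4 214.7]
[602.2 -25.1 215.4]
[603.2 -24.2 216.4]
[604.  -24.  217.5]
[603.1 -24.3 218.3]
[607.1 -27.2 219.4]
[605.4 -24.3 219.7]
[604.7 -24.4 221.5]
[602.4 -24.5 221.9]
[604.6 -24.6 222.9]
[601.3 -26.1 223.4]
[606.7 -25.5 223.9]
[603.2 -24.4 225. ]
[606.6 -25.6 225.8]
[605.5 -24.1 227.2]
[603.2 -24.2 227.7]
[603.2 -24.3 229.6]
collar 670 [ 0.5905 -0.0398  0.2614] [ 0.6177 -0.0131  0.2673] ((604.1831665039062, -26.778112411499023), 13.902904510498047)
w5 tcp [ 0.60785272 -0.04351574  0.25155722] mouth 90 [ 0.6077 -0.0418  0.165 ] ((607.5108642578125, -41.92137908935547), 4.580118656158447)
pin 84 [ 0.608  -0.0422  0.1919] [ 0.6046 -0.0455  0.1779] [ 0.6104 -0.0411  0.2068]
[606.3 -41.9 177.9]
[610.  -43.2 178.8]
[607.2 -41.5 179.7]
[605.4 -42.4 181. ]
[610.1 -43.  182.2]
[607.3 -41.1 183.5]
[606.3 -42.2 184.7]
[610.1 -42.8 185.4]
[605.6 -42.  187. ]
[610.1 -42.8 187.6]
[607.3 -41.3 188. ]
[610.  -43.  189.4]
[606.5 -41.7 191. ]
[609.5 -42.1 191.8]
[610.4 -44.5 192.4]
[610.  -43.1 193.8]
[607.3 -41.6 194.1]
[609.3 -42.7 194.7]
[610.3 -45.  195.6]
[608.7 -41.9 196.5]
[609.4 -42.3 198.2]
[605.7 -41.9 199.1]
[608.1 -41.4 199.7]
[607.4 -41.2 199.8]
[609.4 -42.1 200.7]
[609.3 -42.6 201.7]
[606.6 -41.7 202.5]
[607.4 -41.3 204. ]
collar 674 [ 0.5934 -0.057   0.2364] [ 0.6211 -0.0306  0.2423] ((607.42431640625, -44.2088508605957), 13.992080688476562)
```

Emit:
carry_out(
  offset=[
    [0, 0.11, -0.03],
    [0, 0.1, -0.02],
    [0, 0, 0],
    [0, 0, 0],
    [0.2, 0, 0],
  ],
  delta_rot=[
    [0, 0, 0],
    [0, 0, 0],
    [0, 0, 0],
    [0, 0, 0],
    [0, 0, 0],
  ],
)

```text
time: 10.4
tool_pos: [0.608, -0.0414, 0.2497]
tcp_rot: [0.172, 1.567, -0.166]
wrist_force: [-0.1, 0.4, -0.7]
width: 0.114
```

Emit:
carry_out(
  offset=[
    [0.2, 0, 0],
    [0.2, 0, 0],
    [0.2, 0, 0],
    [0.2, 0, 0],
    [0.1, 0, 0],
  ],
  delta_rot=[
    [0, 0, 0],
    [0, 0, 0],
    [0, 0, 0],
    [0, 0, 0],
    [0, 0, 0],
  ],
)

```text
time: 10.82
tool_pos: [0.6074, -0.0413, 0.2397]
tcp_rot: [0.172, 1.568, -0.166]
wrist_force: [-0.4, 0.4, 0.0]
width: 0.114
```

Emit:
carry_out(
  offset=[
    [0.1, 0, 0],
    [0.1, 0, 0],
    [0.1, 0, 0],
    [0.1, 0, 0],
    [0.1, 0, 0],
  ],
  delta_rot=[
    [0, 0, 0],
    [0, 0, 0],
    [0, 0, 0],
    [0, 0, 0],
    [0, 0, 0],
  ],
)

```text
time: 11.23
tool_pos: [0.6077, -0.0413, 0.2353]
tcp_rot: [0.172, 1.567, -0.166]
wrist_force: [-0.1, -0.9, -0.3]
width: 0.115
```

Emit:
carry_out(
  offset=[
    [0.2, 0, 0],
    [0.2, 0, 0],
    [0.2, 0, 0],
    [0.2, 0, 0],
    [0.1, 0, 0],
  ],
  delta_rot=[
    [0, 0, 0],
    [0, 0, 0],
    [0, 0, 0],
    [0, 0, 0],
    [0, 0, 0],
  ],
)

```text
time: 11.65
tool_pos: [0.6074, -0.0412, 0.2258]
tcp_rot: [0.172, 1.568, -0.166]
wrist_force: [-0.4, 0.1, 0.0]
width: 0.116
```

Emit:
carry_out(
  offset=[
    [0.1, 0, 0],
    [0.1, 0, 0],
    [0.1, 0, 0],
    [0.1, 0, 0],
    [0, 0, 0],
  ],
  delta_rot=[
    [0, 0, 0],
    [0, 0, 0],
    [0, 0, 0],
    [0, 0, 0],
    [0, 0, 0],
  ],
)

```text
time: 12.07
tool_pos: [0.608, -0.0413, 0.223]
tcp_rot: [0.172, 1.566, -0.166]
wrist_force: [0.2, 0.5, 2.2]
width: 0.116
```

Emit:
carry_out(
  offset=[
    [0.1, 0, 0],
    [0.1, 0, 0],
    [0.1, 0, 0],
    [0, 0, 0],
    [0, 0, 0],
  ],
  delta_rot=[
    [0, 0, 0],
    [0, 0, 0],
    [0, 0, 0],
    [0, 0, 0],
    [0, 0, 0],
  ],
)

```text
time: 12.48
tool_pos: [0.6082, -0.0413, 0.2203]
tcp_rot: [0.172, 1.566, -0.166]
wrist_force: [0.0, -0.1, 4.9]
width: 0.114
```

```bash
python3 - <<'E'
from workcell import *
import numpy as np
for i in range(3):
    s=read_state();print(s['time'],np.round(s['tool_pos'],4),np.round(s['wrist_force'],1));read_camera('side')
E
```

```text
12.4833 [ 0.6082 -0.0413  0.2203] [ 0.  -0.1  4.9]
12.5333 [ 0.6082 -0.0413  0.2203] [-0.5  0.2  5.2]
12.5833 [ 0.6082 -0.0413  0.2203] [-0.9  0.4  5.7]
```

Emit:
carry_out(
  offset=[
    [0.1, 0, 0],
    [0.1, 0, 0],
    [0, 0, 0],
    [0, 0, 0],
    [0, 0, 0],
  ],
  delta_rot=[
    [0, 0, 0],
    [0, 0, 0],
    [0, 0, 0],
    [0, 0, 0],
    [0, 0, 0],
  ],
)

```text
time: 13.05
tool_pos: [0.6083, -0.0413, 0.2185]
tcp_rot: [0.172, 1.565, -0.166]
wrist_force: [-0.2, -0.4, 4.8]
width: 0.116
```

Emit:
carry_out(
  offset=[
    [0.05, 0, 0],
    [0.05, 0, 0],
    [0, 0, 0],
    [0, 0, 0],
    [0, 0, 0],
  ],
  delta_rot=[
    [0, 0, 0],
    [0, 0, 0],
    [0, 0, 0],
    [0, 0, 0],
    [0, 0, 0],
  ],
)

```text
time: 13.47
tool_pos: [0.6083, -0.0413, 0.2177]
tcp_rot: [0.172, 1.565, -0.166]
wrist_force: [-0.3, 0.2, 6.6]
width: 0.116
```

```bash
cat > face.py <<'E'
from h import *
from workcell import *
# points of the face: in front of the dispenser, in dispenser frame (yaw -6.8, hole at .6076,-.042)
a=np.radians(-6.8);ex=np.array([np.cos(a),np.sin(a)]);ey=np.array([-ex[1],ex[0]]);org=np.array([.6076,-.042])+.03*ex
s=read_state();print(s['time'],np.round(s['tool_pos'],4),np.round(s['wrist_force'],1))
p,d=read_camera('side');W=cloud('side',d);D=np.dstack([(W[...,:2]-org)@ex,(W[...,:2]-org)@ey,W[...,2]])
m=(d>0)&(D[...,0]<-.067)&(D[...,0]>-.23)&(abs(D[...,1])<.075)&(D[...,2]>.012)&(D[...,2]<.17)
q=D[m]
if len(q)>10:
    t=np.arctan2(-61e-3-q[:,0],q[:,2]-.016);print('face pts',len(q),'z max',q[:,2].max(),'xmin',q[:,0].min(),'angle med',np.percentile(t,[25,50,75]).round(2))
else: print('no pts in front',len(q))
np.savez('sf.npz',p=p,d=d)
E
python3 face.py
```

```text
13.4667 [ 0.6083 -0.0413  0.2177] [-0.3  0.2  6.6]
no pts in front 0
```

Not tripped yet (6.6 N), so I'll press on in half-millimetre steps.

Emit:
carry_out(
  offset=[
    [0.05, 0, 0],
    [0.05, 0, 0],
    [0, 0, 0],
    [0, 0, 0],
    [0, 0, 0],
  ],
  delta_rot=[
    [0, 0, 0],
    [0, 0, 0],
    [0, 0, 0],
    [0, 0, 0],
    [0, 0, 0],
  ],
)

```text
time: 13.93
tool_pos: [0.6083, -0.0413, 0.2166]
tcp_rot: [0.172, 1.565, -0.166]
wrist_force: [-0.4, 0.2, 5.9]
width: 0.11
```

```bash
python3 face.py
```

```text
13.9333 [ 0.6083 -0.0413  0.2166] [-0.4  0.2  5.9]
face pts 165 z max 0.16101381048869673 xmin -0.10267582666694423 angle med [0.22 0.26 0.28]
```

The latch has tripped: the face is ajar at about 0.3 rad with the pin 24.6 mm deep. I'll withdraw and carry the key back.

Emit:
carry_out(
  offset=[
    [-0.3, 0, 0],
    [-0.8, 0, 0],
    [-1.0, 0, 0],
    [-1.2, 0, 0],
    [-1.2, 0, 0],
  ],
  delta_rot=[
    [0, 0, 0],
    [0, 0, 0],
    [0, 0, 0],
    [0, 0, 0],
    [0, 0, 0],
  ],
)

```text
time: 14.4
tool_pos: [0.6074, -0.0414, 0.2608]
tcp_rot: [0.172, 1.568, -0.166]
wrist_force: [0.7, 0.5, -1.7]
width: 0.119
```

Emit:
carry_out(
  offset=[
    [-1.2, 0, 0],
    [-0.8, 0, 0],
    [-0.3, 0, 0],
    [0, 0, 0],
    [0, 0, 0],
  ],
  delta_rot=[
    [0, 0, 0],
    [0, 0, 0],
    [0, 0, 0],
    [0, 0, 0],
    [0, 0, 0],
  ],
)

```text
time: 14.82
tool_pos: [0.6077, -0.0415, 0.2832]
tcp_rot: [0.172, 1.567, -0.166]
wrist_force: [-0.4, -0.2, -1.0]
width: 0.114
```

Emit:
carry_out(
  offset=[
    [0, 0.78, -0.52],
    [0, 1.76, -1.18],
    [0, 2.19, -1.47],
    [0, 2.19, -1.46],
    [0, 2.19, -1.47],
  ],
  delta_rot=[
    [0, 0, 0],
    [0, 0, 0],
    [0, 0, 0],
    [0, 0, 0],
    [0, 0, 0],
  ],
)

```text
time: 15.23
tool_pos: [0.5663, 0.0618, 0.2826]
tcp_rot: [0.173, 1.569, -0.167]
wrist_force: [0.7, -0.2, -0.4]
width: 0.114
```

Emit:
carry_out(
  offset=[
    [0, 2.19, -1.46],
    [0, 2.19, -1.47],
    [0, 2.19, -1.46],
    [0, 2.19, -1.47],
    [0, 2.19, -1.46],
  ],
  delta_rot=[
    [0, 0, 0],
    [0, 0, 0],
    [0, 0, 0],
    [0, 0, 0],
    [0, 0, 0],
  ],
)

```text
time: 15.65
tool_pos: [0.5179, 0.1846, 0.2834]
tcp_rot: [0.172, 1.569, -0.167]
wrist_force: [0.2, -0.7, 0.0]
width: 0.117
```

Emit:
carry_out(
  offset=[
    [0, 2.19, -1.47],
    [0, 2.19, -1.46],
    [0, 2.19, -1.47],
    [0, 1.76, -1.18],
    [0, 0.95, -0.63],
  ],
  delta_rot=[
    [0, 0, 0],
    [0, 0, 0],
    [0, 0, 0],
    [0, 0, 0],
    [0, 0, 0],
  ],
)

```text
time: 16.07
tool_pos: [0.4767, 0.2893, 0.284]
tcp_rot: [0.171, 1.57, -0.165]
wrist_force: [-0.2, -1.0, -1.0]
width: 0.115
```

Emit:
carry_out(
  offset=[
    [0, 0, 0],
    [0, 0, 0],
    [0, 0, 0],
    [0, 0, 0],
    [0, 0, 0],
  ],
  delta_rot=[
    [0, 0, 0],
    [0, 0, 0],
    [0, 0, 0],
    [0, 0, 0],
    [0, 0, 0],
  ],
)

```text
time: 16.48
tool_pos: [0.4793, 0.286, 0.285]
tcp_rot: [0.173, 1.567, -0.168]
wrist_force: [-0.5, 0.0, -1.2]
width: 0.115
```

Emit:
carry_out(
  offset=[
    [0, 0, 0],
    [0, 0, 0],
    [0, 0, 0],
    [0, 0, 0],
    [0, 0, 0],
  ],
  delta_rot=[
    [0, 0, 0],
    [0, 0, 0],
    [0, 0, 0],
    [0, 0, 0],
    [0, 0, 0],
  ],
)

```text
time: 16.9
tool_pos: [0.4789, 0.287, 0.285]
tcp_rot: [0.172, 1.567, -0.167]
wrist_force: [-0.0, -0.6, -0.1]
width: 0.116
```

```bash
python3 look.py w6; python3 - <<'E'
from h import *
from workcell import *
z=np.load('w6.npz');p=z['p'].astype(int);d=z['d'];W=cloud('wrist',d,z);T=z['tool_pos']
c=W[(d>0)&(abs(W[...,2]-(T[2]-.0122))<.003)&(np.linalg.norm(W[...,:2]-T[:2],axis=-1)<.02)];print('collar',len(c),cv2.minEnclosingCircle((c[:,:2]*1000).astype(np.float32)))
near=np.linalg.norm(W[...,:2]-[.4787,.2864],axis=-1)
m=(d>0)&(near<.03)&(abs(W[...,2]-.068)<.005);print('rim',m.sum(),cv2.minEnclosingCircle((W[m][:,:2]*1000).astype(np.float32)))
m=(d>0)&(near<.045)&(abs(W[...,2]-.008)<.004)&(p.min(2)>120);print('foot',m.sum(),cv2.minEnclosingCircle((W[m][:,:2]*1000).astype(np.float32)))
g=(d>0)&(np.linalg.norm(W[...,:2]-T[:2],axis=-1)<.012)&(W[...,2]<T[2]-.03)&(W[...,2]>T[2]-.08);q=W[g];print('pin',len(q),q.mean(0),q.min(0),q.max(0))
print(read_state()['tool_pos'])
E
```

```text
16.9 [0.4789 0.287  0.285 ] [[-0.003, 0.214, 0.977], [0.004, 0.977, -0.214], [-1.0, 0.003, -0.004]] [-0.   -0.59 -0.1 ] 0.11609226695977462
collar 678 ((478.5696716308594, 286.3121643066406), 14.094025611877441)
rim 747 ((478.52532958984375, 285.90631103515625), 20.322175979614258)
foot 1133 ((478.50225830078125, 286.06024169921875), 35.79713439941406)
pin 84 [0.47900095 0.28829346 0.22519371] [0.47562373 0.28517598 0.21093237] [0.48144224 0.28941151 0.24000842]
[0.4788436 0.2870518 0.2850062]
```

View pics/w6.png

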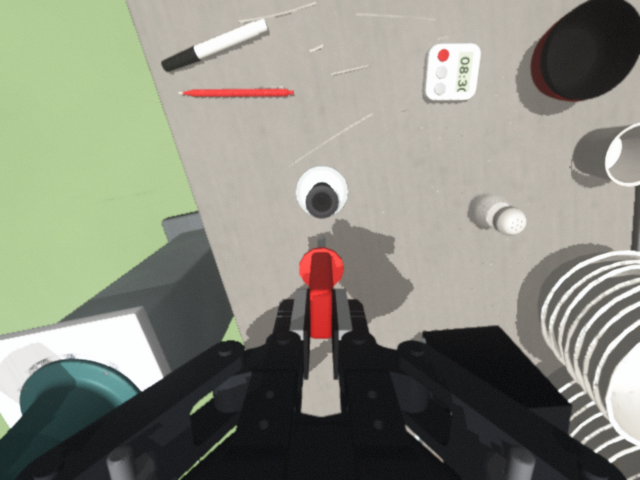

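The wrist view shows the key in the fingers and the holder at (322,198). The collar and rim centres agree to 0.5 mm, so I'll lower it.

Emit:
carry_out(
  offset=[
    [1.0, 0, 0],
    [2.0, 0, 0],
    [2.4, 0, 0],
    [2.4, 0, 0],
    [2.2, 0, 0],
  ],
  delta_rot=[
    [0, 0, 0],
    [0, 0, 0],
    [0, 0, 0],
    [0, 0, 0],
    [0, 0, 0],
  ],
)

```text
time: 17.37
tool_pos: [0.478, 0.2873, 0.183]
tcp_rot: [0.172, 1.568, -0.167]
wrist_force: [-0.3, 0.4, -0.9]
width: 0.113
```

Emit:
carry_out(
  offset=[
    [1.5, 0, 0],
    [1.0, 0, 0],
    [0.8, 0, 0],
    [0.8, 0, 0],
    [0.8, 0, 0],
  ],
  delta_rot=[
    [0, 0, 0],
    [0, 0, 0],
    [0, 0, 0],
    [0, 0, 0],
    [0, 0, 0],
  ],
)

```text
time: 17.78
tool_pos: [0.479, 0.2881, 0.1361]
tcp_rot: [0.173, 1.566, -0.166]
wrist_force: [0.5, 0.1, -0.1]
width: 0.111
```

Emit:
carry_out(
  offset=[
    [0.8, 0, 0],
    [0.8, 0, 0],
    [0.8, 0, 0],
    [0.8, 0, 0],
    [0.6, 0, 0],
  ],
  delta_rot=[
    [0, 0, 0],
    [0, 0, 0],
    [0, 0, 0],
    [0, 0, 0],
    [0, 0, 0],
  ],
)

```text
time: 18.2
tool_pos: [0.478, 0.2877, 0.097]
tcp_rot: [0.172, 1.568, -0.167]
wrist_force: [0.0, -0.7, -0.5]
width: 0.114
```

Emit:
carry_out(
  offset=[
    [0.4, 0, 0],
    [0.3, 0, 0],
    [0.2, 0, 0],
    [0.1, 0, 0],
    [0.0, 0, 0],
  ],
  delta_rot=[
    [0, 0, 0],
    [0, 0, 0],
    [0, 0, 0],
    [0, 0, 0],
    [0, 0, 0],
  ],
)

```text
time: 18.62
tool_pos: [0.4783, 0.2879, 0.088]
tcp_rot: [0.172, 1.567, -0.166]
wrist_force: [-0.6, -1.2, 0.6]
width: 0.115
```

Emit:
carry_out(
  offset=[
    [0.1, 0, 0],
    [0, 0, 0],
    [0, 0, 0],
    [0, 0, 0],
    [0, 0, 0],
  ],
  delta_rot=[
    [0, 0, 0],
    [0, 0, 0],
    [0, 0, 0],
    [0, 0, 0],
    [0, 0, 0],
  ],
)

```text
time: 19.03
tool_pos: [0.4784, 0.288, 0.0872]
tcp_rot: [0.172, 1.567, -0.166]
wrist_force: [0.5, -0.6, -0.4]
width: 0.115
```

Emit:
carry_out(
  offset=[
    [0, 0, 0],
    [0, 0, 0],
    [0, 0, 0],
    [0, 0, 0],
    [0, 0, 0],
  ],
  delta_rot=[
    [0, 0, 0],
    [0, 0, 0],
    [0, 0, 0],
    [0, 0, 0],
    [0, 0, 0],
  ],
  fingers=0.2,
)

```text
time: 19.45
tool_pos: [0.4783, 0.2879, 0.0871]
tcp_rot: [0.172, 1.567, -0.166]
wrist_force: [0.7, -0.0, 0.0]
width: 0.597
```

Emit:
carry_out(
  offset=[
    [0, 0, 0],
    [0, 0, 0],
    [-0.3, 0, 0],
    [-0.6, 0, 0],
    [-0.8, 0, 0],
  ],
  delta_rot=[
    [0, 0, 0],
    [0, 0, 0],
    [0, 0, 0],
    [0, 0, 0],
    [0, 0, 0],
  ],
)

```text
time: 19.87
tool_pos: [0.4778, 0.2876, 0.104]
tcp_rot: [0.172, 1.568, -0.167]
wrist_force: [0.0, 0.2, -0.0]
width: 0.606
```

Emit:
carry_out(
  offset=[
    [-1.5, 0, 0],
    [-2.2, 0, 0],
    [-2.2, 0, 0],
    [-2.2, 0, 0],
    [-2.2, 0, 0],
  ],
  delta_rot=[
    [0, 0, 0],
    [0, 0, 0],
    [0, 0, 0],
    [0, 0, 0],
    [0, 0, 0],
  ],
)

```text
time: 20.28
tool_pos: [0.4787, 0.2875, 0.2092]
tcp_rot: [0.173, 1.566, -0.166]
wrist_force: [0.2, -0.3, -0.4]
width: 0.599
```

Emit:
carry_out(
  offset=[
    [-2.2, 0, 0],
    [-2.2, 0, 0],
    [-2.2, 0, 0],
    [-1.2, 0, 0],
    [0, 0, 0],
  ],
  delta_rot=[
    [0, 0, 0],
    [0, 0, 0],
    [0, 0, 0],
    [0, 0, 0],
    [0, 0, 0],
  ],
  fingers=-1,
)

```text
time: 20.7
tool_pos: [0.4807, 0.2881, 0.2898]
tcp_rot: [0.176, 1.561, -0.163]
wrist_force: [0.0, -1.1, 0.2]
width: -0.002
```

```bash
python3 look.py w7;python3 - <<'E'
from h import *
z=np.load('w7.npz');p=z['p'].astype(int);d=z['d'];W=cloud('wrist',d,z)
near=np.linalg.norm(W[...,:2]-[.4785,.2862],axis=-1)<.04
red=near&(p[...,0]>110)&(p[...,1]<70)&(p[...,2]<70)&(d>0);k=W[red];t=k[k[:,2]>.122]
print(red.sum(),'top',len(t),np.median(t,0),cv2.minAreaRect((t[:,:2]*1000).astype(np.float32)))
c=k[abs(k[:,2]-.073)<.004];print('collar',len(c),np.median(c,0))
E
python3 face.py; cp sf.npz s7.npz; python3 - <<'E'
from h import *
q=np.load('s7.npz')['p'];cv2.imwrite('pics/s7.png',cv2.resize(q[120:360,230:420],None,fx=2.5,fy=2.5,interpolation=2)[...,::-1])
E
```

```text
20.7 [0.4807 0.2881 0.2898] [[0.004, 0.214, 0.977], [0.008, 0.977, -0.214], [-1.0, 0.008, 0.002]] [ 0.04 -1.1   0.18] -0.0019789184462333364
134 top 36 [0.48218478 0.29725125 0.12670056] ((478.5751953125, 291.1761169433594), (17.69978904724121, 10.481706619262695), 77.67237091064453)
collar 24 [0.48379112 0.27747752 0.07352428]
20.75 [0.4798 0.2876 0.2873] [ 0.  -0.7 -1.1]
face pts 184 z max 0.1565989319456692 xmin -0.10938769634715591 angle med [0.24 0.3  0.31]
```

View pics/s7.png

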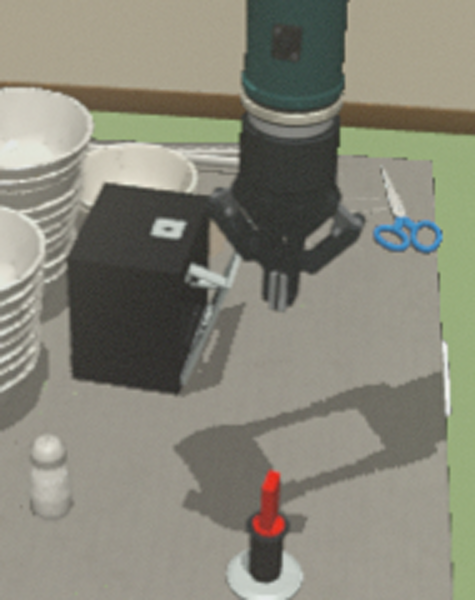

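The side view shows the key standing home in its holder and the face ajar with the gap open. Next I'll plan the move to a pose above the gap, with the jaws along the dispenser's y axis.

```bash
python3 - <<'E'
from h import *
from workcell import read_state
s=read_state();print(np.round(s['tool_pos'],4))
z=np.load('w6.npz')
plan([.5556,-.0479,.285],Rd(-96.8),15,p0=[.479,.2873,.288],R0=Ro.from_rotvec(z['tcp_rot']).as_matrix())
E
```

```text
[0.4789 0.2871 0.2852]
offset [[0.01, -2.07, 0.98], [0.01, -1.97, 1.18], [0.01, -1.84, 1.36], [0.01, -1.7, 1.54], [0.01, -1.54, 1.7]]
rot [[5.63, -0.02, -0.0], [5.63, -0.02, -0.0], [5.63, -0.02, -0.0], [5.63, -0.02, -0.0], [5.63, -0.02, -0.0]]
offset [[0.01, -1.37, 1.84], [0.01, -1.18, 1.97], [0.01, -0.98, 2.07], [0.01, -0.77, 2.16], [0.02, -0.56, 2.22]]
rot [[5.63, -0.02, -0.0], [5.63, -0.02, -0.0], [5.63, -0.02, -0.0], [5.63, -0.02, -0.0], [5.63, -0.02, -0.0]]
offset [[0.02, -0.34, 2.27], [0.02, -0.11, 2.29], [0.02, 0.11, 2.29], [0.02, 0.34, 2.27], [0.02, 0.56, 2.22]]
rot [[5.63, -0.02, -0.0], [5.63, -0.02, -0.0], [5.63, -0.02, -0.0], [5.63, -0.02, -0.0], [5.63, -0.02, -0.0]]
```

Emit:
carry_out(
  offset=[
    [0, -2.07, 0.98],
    [0, -1.97, 1.18],
    [0, -1.84, 1.36],
    [0, -1.7, 1.54],
    [0, -1.54, 1.7],
  ],
  delta_rot=[
    [5.63, -0.02, 0],
    [5.63, -0.02, 0],
    [5.63, -0.02, 0],
    [5.63, -0.02, 0],
    [5.63, -0.02, 0],
  ],
)

```text
time: 21.22
tool_pos: [0.5033, 0.1741, 0.2819]
tcp_rot: [0.557, 1.504, -0.557]
wrist_force: [0.4, -0.1, 0.3]
width: -0.002
```

Emit:
carry_out(
  offset=[
    [0, -1.37, 1.84],
    [0, -1.18, 1.97],
    [0, -0.98, 2.07],
    [0, -0.77, 2.16],
    [0, -0.56, 2.22],
  ],
  delta_rot=[
    [5.63, -0.02, 0],
    [5.63, -0.02, 0],
    [5.63, -0.02, 0],
    [5.63, -0.02, 0],
    [5.63, -0.02, 0],
  ],
)

```text
time: 21.63
tool_pos: [0.5289, 0.0624, 0.2816]
tcp_rot: [0.934, 1.366, -0.936]
wrist_force: [0.5, -1.0, -0.4]
width: -0.002
```

Emit:
carry_out(
  offset=[
    [0, -0.34, 2.27],
    [0, -0.11, 2.29],
    [0, 0.11, 2.29],
    [0, 0.34, 2.27],
    [0, 0.56, 2.22],
  ],
  delta_rot=[
    [5.63, -0.02, 0],
    [5.63, -0.02, 0],
    [5.63, -0.02, 0],
    [5.63, -0.02, 0],
    [5.63, -0.02, 0],
  ],
)

```text
time: 22.05
tool_pos: [0.5545, -0.0491, 0.2813]
tcp_rot: [1.298, 1.152, -1.303]
wrist_force: [-0.2, -0.1, 0.6]
width: 0.001
```

Emit:
carry_out(
  offset=[
    [0, 0, 0],
    [0, 0, 0],
    [0, 0, 0],
    [0, 0, 0],
    [0, 0, 0],
  ],
  delta_rot=[
    [0, 0, 0],
    [0, 0, 0],
    [0, 0, 0],
    [0, 0, 0],
    [0, 0, 0],
  ],
)

```text
time: 22.47
tool_pos: [0.5553, -0.0472, 0.2836]
tcp_rot: [1.295, 1.153, -1.295]
wrist_force: [0.4, 0.2, -0.4]
width: 0.002
```

Emit:
carry_out(
  offset=[
    [0, 0, 0],
    [0, 0, 0],
    [0, 0, 0],
    [0, 0, 0],
    [0, 0, 0],
  ],
  delta_rot=[
    [0, 0, 0],
    [0, 0, 0],
    [0, 0, 0],
    [0, 0, 0],
    [0, 0, 0],
  ],
)

```text
time: 22.88
tool_pos: [0.5557, -0.048, 0.2842]
tcp_rot: [1.296, 1.151, -1.296]
wrist_force: [0.5, -0.2, -0.1]
width: 0.001
```

```bash
python3 look.py w8; cat > wf.py <<'E'
import sys
from h import *
a=np.radians(-6.8);ex=np.array([np.cos(a),np.sin(a)]);ey=np.array([-ex[1],ex[0]]);org=np.array([.6076,-.042])+.03*ex
z=np.load(sys.argv[1]+'.npz');d=z['d'];W=cloud('wrist',d,z);D=np.dstack([(W[...,:2]-org)@ex,(W[...,:2]-org)@ey,W[...,2]])
T=z['tool_pos'];print('tcp disp',((T[:2]-org)@ex).round(4),((T[:2]-org)@ey).round(4),T[2].round(4))
m=(d>0)&(D[...,0]<-.07)&(D[...,0]>-.22)&(abs(D[...,1])<.07)&(D[...,2]>.03)&(D[...,2]<T[2]-.01 if len(sys.argv)<3 else D[...,2]<.16)
q=D[m]; print(len(q))
for y0 in(-.06,-.04,.02,.06):
    r=q[abs(q[:,1]-y0)<.008]
    if len(r)>5:
        print(y0,len(r),'zmax',np.percentile(r[:,2],98).round(4),'xmin',np.percentile(r[:,0],2).round(4),'ang',np.median(np.arctan2(-.061-r[:,0],r[:,2]-.016)).round(3))
E
python3 wf.py w8
```

```text
22.8833 [ 0.5557 -0.048   0.2842] [[0.0, 0.993, -0.118], [0.0, -0.118, -0.993], [-1.0, 0.0, -0.0]] [ 0.54 -0.22 -0.14] 0.0013125450624435339
tcp disp -0.0808 -0.0121 0.2842
5841
-0.06 754 zmax 0.1553 xmin -0.1109 ang 0.323
-0.04 696 zmax 0.1553 xmin -0.1108 ang 0.324
0.02 612 zmax 0.1551 xmin -0.1109 ang 0.325
0.06 519 zmax 0.1552 xmin -0.1109 ang 0.326
```

View pics/w8.png

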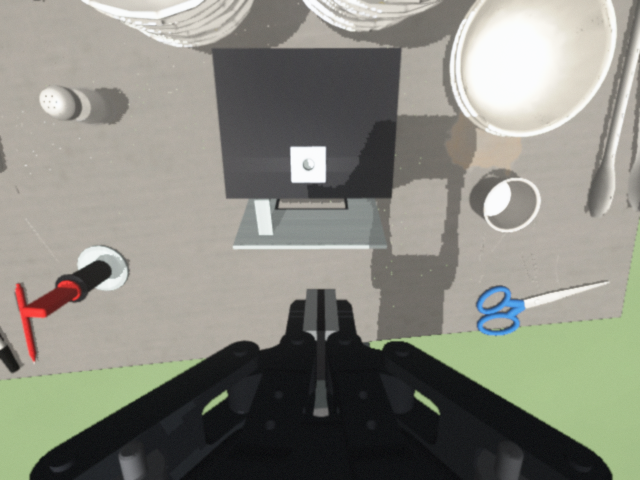

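The wrist view from above shows the gap between the box and the ajar face (angle 0.325 rad by depth). The strike arm is at (263,218), well away from the fingers. I'll lower the fingers into the gap.

Emit:
carry_out(
  offset=[
    [1.2, 0, 0],
    [2.4, 0, 0],
    [2.8, 0, 0],
    [2.8, 0, 0],
    [1.8, 0, 0],
  ],
  delta_rot=[
    [0, 0, 0],
    [0, 0, 0],
    [0, 0, 0],
    [0, 0, 0],
    [0, 0, 0],
  ],
)

```text
time: 23.35
tool_pos: [0.5536, -0.0479, 0.17]
tcp_rot: [1.295, 1.154, -1.299]
wrist_force: [-0.2, 1.0, 0.1]
width: -0.006
```

Emit:
carry_out(
  offset=[
    [1.0, 0, 0],
    [0.4, 0, 0],
    [0, 0, 0],
    [0, 0, 0],
    [0, 0, 0],
  ],
  delta_rot=[
    [0, 0, 0],
    [0, 0, 0],
    [0, 0, 0],
    [0, 0, 0],
    [0, 0, 0],
  ],
)

```text
time: 23.77
tool_pos: [0.557, -0.0483, 0.1618]
tcp_rot: [1.298, 1.148, -1.294]
wrist_force: [0.2, 0.6, -0.0]
width: 0.001
```

Emit:
carry_out(
  offset=[
    [0.5, 0, 0],
    [0.5, 0, 0],
    [0.5, 0, 0],
    [0.5, 0, 0],
    [0.5, 0, 0],
  ],
  delta_rot=[
    [0, 0, 0],
    [0, 0, 0],
    [0, 0, 0],
    [0, 0, 0],
    [0, 0, 0],
  ],
)

```text
time: 24.18
tool_pos: [0.5555, -0.0481, 0.1344]
tcp_rot: [1.296, 1.151, -1.296]
wrist_force: [0.1, -0.3, 0.9]
width: 0.002
```

```bash
python3 - <<'E'
import numpy as np
from workcell import read_state
s=read_state();print(s['tool_pos'],s['wrist_force'])
# sweep: TCP in dispenser frame x,z: corner + .011, s=.122
S=.120
x,z=-.081,.135
th=np.r_[np.linspace(.36,1.46,30)]
rows=[]
for t in th:
    X=-.061-S*np.sin(t)+.011;Z=.016+S*np.cos(t)
    rows.append([round((z-Z)*100,2),round((X-x)*100,2),0]);x+=rows[-1][1]/100;z-=rows[-1][0]/100
for i in range(0,30,5):print(rows[i:i+5],th[i+4].round(2))
print(x,z)
E
```

```text
[ 0.55545627 -0.0480629   0.13437018] [ 0.14121618 -0.29068384  0.93951745]
[[np.float64(0.67), np.float64(-1.13), 0], [np.float64(0.17), np.float64(-0.42), 0], [np.float64(0.18), np.float64(-0.42), 0], [np.float64(0.2), np.float64(-0.41), 0], [np.float64(0.22), np.float64(-0.4), 0]] 0.51
[[np.float64(0.23), np.float64(-0.39), 0], [np.float64(0.24), np.float64(-0.38), 0], [np.float64(0.26), np.float64(-0.38), 0], [np.float64(0.28), np.float64(-0.36), 0], [np.float64(0.28), np.float64(-0.35), 0]] 0.7
[[np.float64(0.3), np.float64(-0.35), 0], [np.float64(0.32), np.float64(-0.33), 0], [np.float64(0.32), np.float64(-0.31), 0], [np.float64(0.34), np.float64(-0.31), 0], [np.float64(0.35), np.float64(-0.29), 0]] 0.89
[[np.float64(0.36), np.float64(-0.28), 0], [np.float64(0.37), np.float64(-0.27), 0], [np.float64(0.38), np.float64(-0.25), 0], [np.float64(0.38), np.float64(-0.24), 0], [np.float64(0.4), np.float64(-0.22), 0]] 1.08
[[np.float64(0.41), np.float64(-0.2), 0], [np.float64(0.41), np.float64(-0.2), 0], [np.float64(0.42), np.float64(-0.17), 0], [np.float64(0.43), np.float64(-0.16), 0], [np.float64(0.43), np.float64(-0.14), 0]] 1.27
[[np.float64(0.44), np.float64(-0.13), 0], [np.float64(0.44), np.float64(-0.11), 0], [np.float64(0.44), np.float64(-0.09), 0], [np.float64(0.45), np.float64(-0.08), 0], [np.float64(0.45), np.float64(-0.06), 0]] 1.46
-0.1693 0.029300000000000024
```

Emit:
carry_out(
  offset=[
    [0.22, -0.38, 0],
    [0.22, -0.38, 0],
    [0.23, -0.37, 0],
    [0.17, -0.42, 0],
    [0.18, -0.42, 0],
  ],
  delta_rot=[
    [0, 0, 0],
    [0, 0, 0],
    [0, 0, 0],
    [0, 0, 0],
    [0, 0, 0],
  ],
)

```text
time: 24.6
tool_pos: [0.5357, -0.0457, 0.1248]
tcp_rot: [1.296, 1.151, -1.296]
wrist_force: [-0.2, -0.2, 0.0]
width: -0.001
```

Emit:
carry_out(
  offset=[
    [0.2, -0.41, 0],
    [0.22, -0.4, 0],
    [0.23, -0.39, 0],
    [0.24, -0.38, 0],
    [0.26, -0.38, 0],
  ],
  delta_rot=[
    [0, 0, 0],
    [0, 0, 0],
    [0, 0, 0],
    [0, 0, 0],
    [0, 0, 0],
  ],
)

```text
time: 25.02
tool_pos: [0.5173, -0.0436, 0.1158]
tcp_rot: [1.297, 1.149, -1.295]
wrist_force: [-6.5, 0.3, 17.6]
width: -0.002
```

```bash
python3 look.py w9; python3 wf.py w9 1
```

```text
25.0167 [ 0.5173 -0.0436  0.1158] [[0.002, 0.993, -0.118], [-0.0, -0.118, -0.993], [-1.0, 0.002, -0.0]] [-6.46  0.27 17.57] -0.0020715365340009144
tcp disp -0.1195 -0.0123 0.1158
26599
-0.06 3493 zmax 0.1508 xmin -0.1204 ang 0.4
-0.04 3178 zmax 0.1508 xmin -0.1205 ang 0.4
0.02 2715 zmax 0.1509 xmin -0.1207 ang 0.402
0.06 2119 zmax 0.151 xmin -0.1207 ang 0.403
```

The force and face angle disagree with the plan, so I'll use my last picture here, as a composite of the wrist and side views.

```bash
python3 face.py; python3 - <<'E'
from h import *
p=np.load('w9.npz')['p'][120:440,120:520];q=np.load('sf.npz')['p'][120:300,230:380]
a=cv2.resize(p,(400,320));b=cv2.resize(q,None,fx=2.6,fy=2.6,interpolation=2)
H=max(a.shape[0],b.shape[0]);f=lambda i:np.vstack([i,np.zeros((H-i.shape[0],i.shape[1],3),np.uint8)])
cv2.imwrite('pics/c9.png',np.hstack([f(a),f(b)])[...,::-1])
E
```

```text
25.0667 [ 0.516  -0.0434  0.1153] [-5.9  0.5 14.1]
face pts 376 z max 0.16928884862192417 xmin -0.13009848117939393 angle med [0.34 0.39 0.4 ]
```

View pics/c9.png

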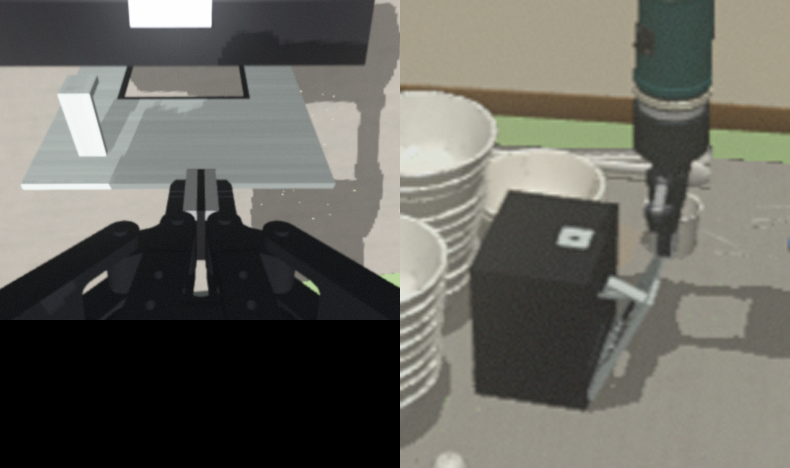

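The composite suggests the fingertips are bearing on the face's upper edge instead of behind it. I'll check where the fingertips really are in tool coordinates, using the depth data.

```bash
python3 - <<'E'
from h import *
from workcell import *
for n in('w8','w9'):
    z=np.load(n+'.npz');d=z['d'];W=cloud('wrist',d,z);R=Ro.from_rotvec(z['tcp_rot']).as_matrix()
    T=(W-z['tool_pos'])@R
    m=(d>0)&(abs(T[...,2])<.02)&(abs(T[...,1])<.03)&(T[...,0]>-.08)&(T[...,0]<.02);q=T[m]
    print(n,len(q),'max x',np.percentile(q[:,0],[50,90,98,100]).round(4))
    for x0 in np.arange(-.07,.015,.01):
        r=q[(q[:,0]>=x0)&(q[:,0]<x0+.01)]
        if len(r):print(x0.round(3),len(r),'y',r[:,1].min().round(4),np.median(r[:,1]).round(4),r[:,1].max().round(4),'z',r[:,2].min().round(4),r[:,2].max().round(4))
s=read_state();print(s['time'],s['tool_pos'],s['wrist_force'])
E
```

```text
w8 3657 max x [-0.0643 -0.046  -0.0409 -0.0372]
-0.07 793 y 0.0058 0.0104 0.0116 z -0.0143 0.0129
-0.06 799 y 0.0055 0.0073 0.0117 z -0.0143 0.0129
-0.05 584 y 0.0058 0.0102 0.0115 z -0.0141 0.0128
-0.04 54 y 0.0099 0.0105 0.0113 z -0.0069 0.0055
w9 9075 max x [-0.0262  0.0083  0.0174  0.02  ]
-0.07 788 y 0.0058 0.0104 0.0118 z -0.0143 0.0129
-0.06 790 y 0.0055 0.0074 0.0116 z -0.0143 0.013
-0.05 604 y 0.0052 0.0103 0.0115 z -0.0143 0.013
-0.04 568 y -0.0025 0.0026 0.0111 z -0.02 0.02
-0.03 1152 y 0.0026 0.006 0.0088 z -0.02 0.02
-0.02 1121 y 0.0068 0.0099 0.0135 z -0.0199 0.02
-0.01 989 y 0.0111 0.014 0.0174 z -0.02 0.02
0.0 867 y 0.0149 0.0183 0.0213 z -0.0199 0.02
0.01 764 y 0.0192 0.0225 0.0254 z -0.0199 0.0199
25.1167 [ 0.51607076 -0.04342354  0.11541766] [-6.24999212  0.04544472 12.25357455]
```

Depth data put the shut fingertips 37 mm behind the reported TCP, which matches contact at the edge (z≈0.152). I'll work with that offset: lift off, step back over the gap and go deeper. First I'll check the gripper's lower envelope for clearance.

```bash
python3 - <<'E'
from h import *
z=np.load('w8.npz');d=z['d'];W=cloud('wrist',d,z);R=Ro.from_rotvec(z['tcp_rot']).as_matrix();T=(W-z['tool_pos'])@R
for a,b in((0,.015),(.015,.03),(.03,.045),(.045,.06),(.06,.08)):
    for sg in(1,-1):
        m=(d>0)&(T[...,2]*sg>=a)&(T[...,2]*sg<b)&(T[...,0]<-.0)&(abs(T[...,1])<.06);print(sg*a,sg*b,m.sum(),'lowest x',T[m][:,0].max().round(4) if m.sum() else None,'y',T[m][:,1].max().round(3) if m.sum() else None)
# sweep rows
S=.127;L=.037
x,zz=-.093,.101
rows=[]
th=np.linspace(.42,1.46,30)
for t in th:
    X=-.061-S*np.sin(t)+.011;Z=.016+S*np.cos(t)-L
    r=[float(round((zz-Z)*100,2)),float(round((X-x)*100,2)),0];rows.append(r);x+=r[1]/100;zz-=r[0]/100
for i in range(0,30,5):print(rows[i:i+5],th[i+4].round(2))
print(x,zz)
E
```

```text
0 0.015 9989 lowest x -0.0376 y 0.021
0 -0.015 9991 lowest x -0.0372 y 0.021
0.015 0.03 5329 lowest x -0.0744 y 0.021
-0.015 -0.03 5568 lowest x -0.0736 y 0.021
0.03 0.045 8511 lowest x -0.0817 y 0.013
-0.03 -0.045 8604 lowest x -0.0793 y 0.014
0.045 0.06 4597 lowest x -0.0997 y 0.015
-0.045 -0.06 4806 lowest x -0.0979 y 0.015
0.06 0.08 81 lowest x -0.1182 y 0.012
-0.06 -0.08 281 lowest x -0.1171 y 0.013
[[0.6, -0.88, 0], [0.2, -0.41, 0], [0.2, -0.41, 0], [0.23, -0.39, 0], [0.23, -0.39, 0]] 0.56
[[0.25, -0.38, 0], [0.27, -0.38, 0], [0.27, -0.36, 0], [0.29, -0.35, 0], [0.31, -0.34, 0]] 0.74
[[0.31, -0.33, 0], [0.32, -0.32, 0], [0.34, -0.3, 0], [0.35, -0.3, 0], [0.36, -0.28, 0]] 0.92
[[0.36, -0.27, 0], [0.38, -0.25, 0], [0.39, -0.25, 0], [0.39, -0.22, 0], [0.4, -0.22, 0]] 1.1
[[0.41, -0.19, 0], [0.42, -0.19, 0], [0.42, -0.17, 0], [0.43, -0.15, 0], [0.44, -0.14, 0]] 1.28
[[0.44, -0.12, 0], [0.44, -0.11, 0], [0.44, -0.09, 0], [0.45, -0.07, 0], [0.46, -0.06, 0]] 1.46
-0.17620000000000005 -0.006999999999999994
```

Emit:
carry_out(
  offset=[
    [-0.5, 0, 0],
    [-1.0, 0, 0],
    [-1.5, 0, 0],
    [-1.5, 0, 0],
    [-1.0, 0, 0],
  ],
  delta_rot=[
    [0, 0, 0],
    [0, 0, 0],
    [0, 0, 0],
    [0, 0, 0],
    [0, 0, 0],
  ],
)

```text
time: 25.53
tool_pos: [0.5174, -0.0436, 0.1702]
tcp_rot: [1.297, 1.149, -1.295]
wrist_force: [0.1, 0.2, -0.1]
width: 0.003
```

Emit:
carry_out(
  offset=[
    [0, 0.6, 0.4],
    [0, 0.9, 0.5],
    [0, 0.9, 0.5],
    [0, 0.3, 0.3],
    [0, 0, 0],
  ],
  delta_rot=[
    [0, 0, 0],
    [0, 0, 0],
    [0, 0, 0],
    [0, 0, 0],
    [0, 0, 0],
  ],
)

```text
time: 25.95
tool_pos: [0.5418, -0.0645, 0.1671]
tcp_rot: [1.296, 1.152, -1.298]
wrist_force: [0.1, 0.6, -0.5]
width: 0.001
```

Emit:
carry_out(
  offset=[
    [0, 0, 0],
    [0, 0, 0],
    [0, 0, 0],
    [0, 0, 0],
    [0, 0, 0],
  ],
  delta_rot=[
    [0, 0, 0],
    [0, 0, 0],
    [0, 0, 0],
    [0, 0, 0],
    [0, 0, 0],
  ],
)

```text
time: 26.37
tool_pos: [0.5412, -0.0633, 0.1683]
tcp_rot: [1.296, 1.151, -1.296]
wrist_force: [0.8, 0.1, -0.3]
width: 0.0
```

```bash
python3 look.py w10; python3 wf.py w10 1
```

```text
26.3667 [ 0.5412 -0.0633  0.1683] [[-0.0, 0.993, -0.118], [0.0, -0.118, -0.993], [-1.0, -0.0, -0.0]] [ 0.78  0.07 -0.32] 0.0004522006243933885
tcp disp -0.0934 -0.029 0.1683
14768
-0.06 1893 zmax 0.1503 xmin -0.121 ang 0.409
-0.04 1558 zmax 0.1491 xmin -0.1186 ang 0.409
0.02 1611 zmax 0.1505 xmin -0.1219 ang 0.411
0.06 1130 zmax 0.1504 xmin -0.1225 ang 0.411
```

Emit:
carry_out(
  offset=[
    [0.8, 0, 0],
    [1.3, 0, 0],
    [1.3, 0, 0],
    [1.0, 0, 0],
    [0.6, 0, 0],
  ],
  delta_rot=[
    [0, 0, 0],
    [0, 0, 0],
    [0, 0, 0],
    [0, 0, 0],
    [0, 0, 0],
  ],
)

```text
time: 26.83
tool_pos: [0.5395, -0.0632, 0.1153]
tcp_rot: [1.295, 1.154, -1.299]
wrist_force: [-0.4, 0.5, 0.2]
width: -0.003
```

Emit:
carry_out(
  offset=[
    [0.6, 0, 0],
    [0.6, 0, 0],
    [0.5, 0, 0],
    [0, 0, 0],
    [0, 0, 0],
  ],
  delta_rot=[
    [0, 0, 0],
    [0, 0, 0],
    [0, 0, 0],
    [0, 0, 0],
    [0, 0, 0],
  ],
)

```text
time: 27.25
tool_pos: [0.5414, -0.0635, 0.1012]
tcp_rot: [1.296, 1.151, -1.296]
wrist_force: [0.2, -0.4, -0.3]
width: -0.0
```

Emit:
carry_out(
  offset=[
    [0.2, -0.3, 0],
    [0.2, -0.3, 0],
    [0.2, -0.28, 0],
    [0.2, -0.41, 0],
    [0.2, -0.41, 0],
  ],
  delta_rot=[
    [0, 0, 0],
    [0, 0, 0],
    [0, 0, 0],
    [0, 0, 0],
    [0, 0, 0],
  ],
)

```text
time: 27.67
tool_pos: [0.525, -0.0616, 0.0918]
tcp_rot: [1.297, 1.149, -1.295]
wrist_force: [1.2, -1.1, 0.4]
width: 0.003
```

Emit:
carry_out(
  offset=[
    [0.23, -0.39, 0],
    [0.23, -0.39, 0],
    [0, 0, 0],
    [0, 0, 0],
    [0, 0, 0],
  ],
  delta_rot=[
    [0, 0, 0],
    [0, 0, 0],
    [0, 0, 0],
    [0, 0, 0],
    [0, 0, 0],
  ],
)

```text
time: 28.08
tool_pos: [0.5163, -0.0605, 0.0864]
tcp_rot: [1.296, 1.152, -1.297]
wrist_force: [0.6, -0.5, 0.7]
width: 0.001
```

```bash
python3 look.py w11; python3 wf.py w11 1
```

```text
28.0833 [ 0.5163 -0.0605  0.0864] [[-0.001, 0.993, -0.119], [0.0, -0.119, -0.993], [-1.0, -0.001, -0.0]] [ 0.62 -0.51  0.74] 0.001141188026673524
tcp disp -0.1184 -0.0291 0.0864
33439
-0.06 4100 zmax 0.1286 xmin -0.134 ang 0.575
-0.04 3103 zmax 0.1547 xmin -0.1292 ang 0.573
0.02 3216 zmax 0.1329 xmin -0.1369 ang 0.577
0.06 3683 zmax 0.1385 xmin -0.1418 ang 0.578
```

The face follows as planned (0.575 rad, low force), so I'll continue the sweep.

Emit:
carry_out(
  offset=[
    [0.25, -0.38, 0],
    [0.27, -0.38, 0],
    [0.27, -0.36, 0],
    [0.29, -0.35, 0],
    [0.31, -0.34, 0],
  ],
  delta_rot=[
    [0, 0, 0],
    [0, 0, 0],
    [0, 0, 0],
    [0, 0, 0],
    [0, 0, 0],
  ],
)

```text
time: 28.55
tool_pos: [0.4986, -0.0585, 0.0726]
tcp_rot: [1.296, 1.15, -1.296]
wrist_force: [2.2, -1.0, 0.6]
width: 0.001
```

Emit:
carry_out(
  offset=[
    [0.31, -0.33, 0],
    [0.32, -0.32, 0],
    [0.34, -0.3, 0],
    [0.35, -0.3, 0],
    [0.36, -0.28, 0],
  ],
  delta_rot=[
    [0, 0, 0],
    [0, 0, 0],
    [0, 0, 0],
    [0, 0, 0],
    [0, 0, 0],
  ],
)

```text
time: 28.97
tool_pos: [0.4833, -0.0566, 0.0557]
tcp_rot: [1.296, 1.151, -1.296]
wrist_force: [1.4, -0.7, 0.6]
width: 0.001
```

Emit:
carry_out(
  offset=[
    [0.36, -0.27, 0],
    [0.38, -0.25, 0],
    [0.39, -0.25, 0],
    [0.39, -0.22, 0],
    [0.4, -0.22, 0],
  ],
  delta_rot=[
    [0, 0, 0],
    [0, 0, 0],
    [0, 0, 0],
    [0, 0, 0],
    [0, 0, 0],
  ],
)

```text
time: 29.38
tool_pos: [0.4714, -0.0552, 0.0365]
tcp_rot: [1.296, 1.151, -1.296]
wrist_force: [0.5, -1.2, -0.1]
width: -0.003
```

Emit:
carry_out(
  offset=[
    [0.41, -0.19, 0],
    [0.42, -0.19, 0],
    [0.42, -0.17, 0],
    [0.43, -0.15, 0],
    [0.44, -0.14, 0],
  ],
  delta_rot=[
    [0, 0, 0],
    [0, 0, 0],
    [0, 0, 0],
    [0, 0, 0],
    [0, 0, 0],
  ],
)

```text
time: 29.8
tool_pos: [0.4631, -0.0542, 0.0152]
tcp_rot: [1.296, 1.151, -1.296]
wrist_force: [0.4, -0.5, 1.6]
width: 0.001
```

```bash
python3 look.py w12; sed -i 's/>.03)&/>.01)\&/' wf.py; python3 wf.py w12 1
```

```text
29.8 [ 0.4631 -0.0542  0.0152] [[-0.0, 0.993, -0.118], [0.0, -0.118, -0.993], [-1.0, -0.0, -0.0]] [ 0.44 -0.47  1.64] 0.0009243471955727399
tcp disp -0.172 -0.0292 0.0152
111254
-0.06 17092 zmax 0.1377 xmin -0.1868 ang 1.267
-0.04 15374 zmax 0.1467 xmin -0.1709 ang 0.857
0.02 12046 zmax 0.1403 xmin -0.1903 ang 0.76
0.06 8259 zmax 0.051 xmin -0.1837 ang 1.299
```

Emit:
carry_out(
  offset=[
    [0.44, -0.12, 0],
    [0.44, -0.11, 0],
    [0.44, -0.09, 0],
    [0.3, -0.07, 0],
    [0.2, -0.03, 0],
  ],
  delta_rot=[
    [0, 0, 0],
    [0, 0, 0],
    [0, 0, 0],
    [0, 0, 0],
    [0, 0, 0],
  ],
)

```text
time: 30.27
tool_pos: [0.4588, -0.0536, -0.0031]
tcp_rot: [1.296, 1.151, -1.296]
wrist_force: [1.0, -0.3, 0.8]
width: 0.002
```

Emit:
carry_out(
  offset=[
    [0.2, 0, 0],
    [0.1, 0, 0],
    [0.1, 0, 0],
    [0, 0, 0],
    [0, 0, 0],
  ],
  delta_rot=[
    [0, 0, 0],
    [0, 0, 0],
    [0, 0, 0],
    [0, 0, 0],
    [0, 0, 0],
  ],
)

```text
time: 30.68
tool_pos: [0.4591, -0.0537, -0.0066]
tcp_rot: [1.296, 1.151, -1.296]
wrist_force: [0.1, -0.5, 0.4]
width: 0.001
```

```bash
python3 look.py w13; cat >> wf.py <<'E'
for lo in(.095,.105,.12,.13):
    r=D[(d>0)&(abs(D[...,1]-.015)<.05)&(D[...,0]<-.061-lo)&(D[...,0]>-.066-lo)&(D[...,2]<.05)&(D[...,2]>.0)&~((abs(D[...,1]-.045)<.01)|(D[...,1]<-.01))]
    if len(r):h=np.median(r[:,2]);print('s~',lo,len(r),'z',h.round(4),'ang',np.arctan2(lo+.0025,h-.016).round(3))
E
python3 wf.py w13 1
```

```text
30.6833 [ 0.4591 -0.0537 -0.0066] [[-0.0, 0.993, -0.118], [0.0, -0.118, -0.993], [-1.0, -0.0, -0.0]] [ 0.08 -0.53  0.43] 0.001308477333056955
tcp disp -0.1761 -0.0292 -0.0066
119253
-0.06 18550 zmax 0.1154 xmin -0.1915 ang 1.462
-0.04 16295 zmax 0.1248 xmin -0.1736 ang 1.053
0.02 12613 zmax 0.1185 xmin -0.1952 ang 0.916
0.06 9805 zmax 0.0281 xmin -0.1899 ang 1.481
s~ 0.095 1171 z 0.025 ang 1.479
s~ 0.105 1129 z 0.026 ang 1.478
s~ 0.12 1061 z 0.0274 ang 1.478
s~ 0.13 902 z 0.0283 ang 1.478
```

The face is at 1.478 rad, below its stop, with almost no force. I'll retreat straight up and verify everything.

Emit:
carry_out(
  offset=[
    [-0.5, 0, 0],
    [-1.5, 0, 0],
    [-2.2, 0, 0],
    [-2.5, 0, 0],
    [-2.5, 0, 0],
  ],
  delta_rot=[
    [0, 0, 0],
    [0, 0, 0],
    [0, 0, 0],
    [0, 0, 0],
    [0, 0, 0],
  ],
)

```text
time: 31.15
tool_pos: [0.4586, -0.0536, 0.0865]
tcp_rot: [1.296, 1.152, -1.297]
wrist_force: [0.5, -0.1, 0.3]
width: -0.0
```

Emit:
carry_out(
  offset=[
    [-2.5, 0, 0],
    [-2.5, 0, 0],
    [-2.5, 0, 0],
    [-2.0, 0, 0],
    [-1.0, 0, 0],
  ],
  delta_rot=[
    [0, 0, 0],
    [0, 0, 0],
    [0, 0, 0],
    [0, 0, 0],
    [0, 0, 0],
  ],
)

```text
time: 31.57
tool_pos: [0.4609, -0.054, 0.1943]
tcp_rot: [1.298, 1.146, -1.292]
wrist_force: [0.9, 0.6, 0.5]
width: -0.001
```

Emit:
carry_out(
  offset=[
    [-1.0, 0, 0],
    [-0.5, 0, 0],
    [0, 0, 0],
    [0, 0, 0],
    [0, 0, 0],
  ],
  delta_rot=[
    [0, 0, 0],
    [0, 0, 0],
    [0, 0, 0],
    [0, 0, 0],
    [0, 0, 0],
  ],
)

```text
time: 31.98
tool_pos: [0.4582, -0.0535, 0.2039]
tcp_rot: [1.295, 1.153, -1.298]
wrist_force: [0.1, 0.2, -0.7]
width: -0.001
```

Emit:
carry_out(
  offset=[
    [0, 0, 0],
    [0, 0, 0],
    [0, 0, 0],
    [0, 0, 0],
    [0, 0, 0],
  ],
  delta_rot=[
    [0, 0, 0],
    [0, 0, 0],
    [0, 0, 0],
    [0, 0, 0],
    [0, 0, 0],
  ],
)

```text
time: 32.4
tool_pos: [0.459, -0.0537, 0.2052]
tcp_rot: [1.296, 1.151, -1.296]
wrist_force: [-0.4, -0.1, -0.3]
width: -0.002
```

```bash
python3 look.py w14; python3 wf.py w14 1 | grep s~; python3 - <<'E'
from h import *
from workcell import *
z=np.load('side0.npz');p0,d0=z['p'].astype(int),z['d'];p,d=read_camera('side');p=p.astype(int)
for n,pp,dd in(('start',p0,d0),('now',p,d)):
    W=cloud('side',dd);red=(dd>0)&(pp[...,0]>130)&(pp[...,1]<60)&(pp[...,2]<60)&(np.linalg.norm(W[...,:2]-[.479,.287],axis=-1)<.05);k=W[red]
    t=k[k[:,2]>.12];m=k[(k[:,2]>.08)&(k[:,2]<.11)];print(n,red.sum(),'zmax',np.percentile(k[:,2],98).round(4),'top',t.mean(0).round(4),'mid',m.mean(0).round(4))
diff=(abs(p-p0).sum(2)>60).astype(np.uint8)
nn,_,st,ce=cv2.connectedComponentsWithStats(cv2.morphologyEx(diff,cv2.MORPH_OPEN,np.ones((3,3))))
print([(s[:5].tolist()) for s in st[1:] if s[4]>25])
print(read_state()['time'],np.abs(read_state()['joint_vel']).max())
E
```

```text
32.4 [ 0.459  -0.0537  0.2052] [[-0.0, 0.993, -0.118], [0.0, -0.118, -0.993], [-1.0, -0.0, -0.0]] [-0.37 -0.12 -0.28] -0.0020574865145648663
s~ 0.095 249 z 0.025 ang 1.479
s~ 0.105 221 z 0.0259 ang 1.479
s~ 0.12 192 z 0.0274 ang 1.478
s~ 0.13 185 z 0.0284 ang 1.478
start 155 zmax 0.1294 top [0.4795 0.2931 0.1257] mid [0.4821 0.3001 0.0935]
now 155 zmax 0.1289 top [0.4788 0.2936 0.1259] mid [0.481  0.3002 0.0945]
[[340, 0, 227, 190, 11336], [458, 0, 182, 353, 26188], [581, 8, 11, 4, 38], [635, 22, 5, 23, 84], [543, 195, 25, 5, 88], [302, 206, 104, 80, 3275], [470, 342, 57, 99, 2462], [401, 419, 13, 29, 305], [421, 444, 8, 19, 116]]
32.5 0.0018764494942188944
```

```bash
python3 -c "
from workcell import *
print(finish_job())"
```

```text
the job is handed in; nothing more can be done
None
```

The dispenser is open and the key is back in its holder; I handed the job in at about 32.5 s of the 64 s allowed. `finish_job()` gives no verdict, so what follows is from my own measurements.

- **Latch:** I pushed the pin in gently until the latch tripped, with the tip 24.6 mm below the mouth. The highest force I read at the wrist was about 6.6 N. The face popped ajar to about 0.32 rad with the pin still in.
- **Key:** It is home in its holder. In the side camera its top height (0.129 m) and position match the start to about 1 mm.
- **Face:** It rests at 1.478 rad, above the required 1.35 and short of the 1.52 stop. The angle was the same before and after I backed the gripper away.
- **At hand-in:** The gripper was well clear of everything and the arm was still. In the side view, the only changes since the start were around the arm and the face. I didn't measure the other objects one by one.

**What went wrong:**
- **First grip on the key:** It was about 6 mm off centre because I planned from a reading taken while the arm was still settling. I opened, corrected and gripped again.
- **First try at swinging the face:** The fingertips caught on its upper edge. The wrist force there read up to about 17.6 N upward, about 19 N in total, against the 30 N limit. Depth data showed the shut fingertips about 37 mm short of the reported TCP, which disagrees with the interface text. I lifted off, allowed for the offset and repeated the swing with 1–2 N.

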